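Unlatch the sample cage, swing its gate open and draw out the tray

ROBOT

A 7-joint arm with a two-finger parallel gripper is mounted at the origin on a cart in front of the work surface, level with it; the furniture and walls round the work are solid. World frame = base frame: x ahead of the robot, y to its left, z up, the work surface at z = 0. Lengths are in m, angles in rad, forces in N, time in s.
With the tool pointing down it reaches from about 0.425 to 0.875 m from the base axis. Payload 4.7 kg.
Tool frame: the origin (TCP) lies at the very end of the fingers, on their centre line; the grasp point (between the pads) lies 19 mm behind it; z points along the fingers, y is the line along which they close (so a half turn about z gives the same grasp; the last joint's range is limited). The gripper opens to 87 mm and grips with 3 to 60 N. Pads are 19 mm wide; open, the fingers measure 117 mm over their backs; the gripper's body (75 mm by 190 mm) begins 51 mm behind the grasp point.
Start: joints at [-1.244, 0.321, -0.07, 1.45, 0.023, 1.371, -0.057], TCP at [0.2, 0.618, 0.223] pointing down, gripper open.
Joint ranges: [-2.86, 2.86], [-0.3, 2.09], [-1.38, 1.24], [0.06, 2.45], [-1.56, 4.7], [0.09, 2.05], [-2.69, 2.69]. Speed limits (rad/s): [2.57, 2.57, 3.14, 3.14, 3.14, 3.14, 3.14].

INTERFACE

Orientations are given as a rotation vector (axis times angle).
In Python, from bench import ctrl, vision gives the robot as it stands.
- The arm moves only by the tool jog_arm, never from a script. Its argument "increments" is a list of rows, each an object of numbers: "tx", "ty", "tz": the shift along the tool's x, y, z in mm; "wx", "wy", "wz": the turn, a rotation vector about the tool's x, y, z in rad; "gripper": the opening, from 0 (shut) to 1 (fully open). In form: [{"tx": .., "ty": .., "tz": .., "wx": .., "wy": .., "wz": .., "gripper": ..}, ...]. A call has exactly 5 rows; each row is the pose to reach, as a shift and turn from the pose commanded when the call began, along the tool's axes at that moment; what a row does not reach only later rows make up. A row lasts 1/12 s, in which the tool goes at most 41.7 mm and 7.16 degrees, less where a joint would pass 70% of its speed; a pose out of reach is approached as far as the arm can. A call with a gripper value outside its range is refused whole. The fingers move at their own pace and stop on an object; "grip_force" is the grip in N (left out, the last holds). Time passes only in rows, so rows that repeat a pose let the fingers close, or fill a call up. It gives the time, the measured TCP pose, the force, the opening and the grip force at its end, in the units of the state.
- ctrl.get_state(): the state, without advancing time (a new reading comes with each control period).
- vision.get_image(name): name is "scene" or "top" or "wrist"; returns a dict with "color" (480x640x3 uint8, blue, green, red), "fx", "fy", "cx", "cy" (pixels), "k1" (the pictures are not rectified: a ray, as slopes to the right and down, at radius r is drawn at 1 + k1 r^2 times it, then the intrinsics apply), "extrinsics" (4x4, takes a point from world to camera coordinates). Camera axes: x right, y down, z forward; pixel columns grow to the right and rows downward; lengths in m; the calibration is good to about 2 mm. A picture is of the moment at which its call begins. There is no depth.
- ctrl.close_job(): hands the job in; it is judged then, once.
Trained networks look in the newest picture that a camera, given by its name, has taken for a name from the list of things; names that differ only in an ending like _2 or _b are one class to them, and where a whole thing is asked for, a point or a joint stands for the part that bears it (a point fixed in the world has none). Each returns a list of dicts, best first, with "conf" (0 to 1); they miss things now and then, are a little off and sometimes report something else, mostly with a low value. They report only what shows in the picture. A call takes as long as a camera call.
- vision.spot_in(camera, thing): "bbox" ([left, top, right, bottom] in pixels, round what is visible of it).
The state is a dict: "time": time; "joint_positions": joint angles; "qd": joint speeds; "joint_torque": joint torques, N m; "position": TCP position; "tool_rot": TCP orientation; "ft_force": force on the tool from outside, world axes, zero at the start; "torque": the same for the moment, N m; "grip_width": opening from 0.0 (shut) to 1.0 (fully open); "grip_force": force on a finger pad.
Only numpy, scipy, OpenCV 4.12 (cv2) and the standard library are available. Lean on these libraries where they do the work, as an engineer would, in place of code of your own. Each camera call takes 0.05 s, during which the arm holds its last target. There are 200 camera calls.

TASK

Bring out the reagent bottle that is held in the steel sample cage: press the thumb lever on the gate gently down, by feel, until the latch bar behind it is lifted clear of its keeper, and with the lever still pressed swing the gate towards you until it stands wide open, square to the cage front or a little beyond. Then draw the tray all the way out by its bow handle, with the bottle left standing upright on it. Never force the latch or gate (20 N at most), and leave the other things on the bench where they are.

Things in the scene. Friction and masses are not known exactly. Their poses are not given: they have to be found in the camera images.
- cage: Low metal sample cage, 212 x 250 x 113 mm, fixed to the bench: sheet sides and back, a wire cover over its rear 110 mm only (top at 107 mm), a wire gate in front. Origin: middle of its underside on the bench; x points to its back, y to its left (seen from the robot), z up. The shut gate's plane is at x = -106 mm.
- gate_hinge (a point): Point on the gate's upright hinge axis at the cage's front left, 98 mm above the bench; in the cage frame x -106, y +108 mm.
- gate: Wire gate 178 mm wide, 6 mm thick, z 15 to 98 mm, hinged at the left, opening towards the robot (clockwise from above) to a hard stop at 1.75 rad. Origin: on the hinge axis at bench height; shut, its axes are the cage's; the leaf runs along its -y. It stays where left (0.4 N at the lever moves it). Latched, it has 0.02 rad of play. Gate, lever and bar may not be pushed with over 20 N.
- gate_edge (a point): Top corner of the gate's free edge, 186 mm from the hinge axis and 98 mm up. In the cage frame y is -78 mm when shut, +95 mm at 1.5 rad, +108 mm at 1.57 rad.
- thumb_lever: Latch lever through the gate, 155 mm from the hinge axis. Origin: its level pivot in the gate's plane, 70 mm up. In front is a plate 34 mm deep (along the gate's x), 30 mm wide, with a 10 mm lip curled up along its front edge to hook a fingertip. Pressed down, its tail lifts the bar behind the gate (8 x 12 mm, pivoted 55 mm from the hinge axis). 1 to 2 N moves it.
- thumb_pad (a point): Middle of the thumb plate's top, 41 mm in front of the gate's plane, 80 mm above the bench at rest (rising to the front by 0.2 rad). It goes down by 6 to 21 mm (unknown) until the bar meets the keeper's overhang and the force jumps. Only in the last 2 mm above that stop is the bar clear of the tooth. Out of the keeper it goes to 25 mm. A finger sliding forward on it lets the bar sink.
- keeper_post (a point): Top of the cage's front right post, 113 mm above the bench. On it is the keeper, a small steel C: the nose of the latch bar lies behind its upstanding tooth and under its overhang. It is bolted through slots, so its height differs by up to 6 mm either way and is not measured. With the bar too low the gate binds on the tooth; pressed too hard the bar jams on the overhang.
- tray (a joint): Travel of the tray out of the cage towards the robot (along the cage's -x), 0 m fully in to 0.110 m at its stop; it drags with about 1.2 N. Shallow sheet tray 185 x 166 mm, floor 14 mm above the bench. It slides free once the gate is square to the front or more.
- tray_handle (a point): Middle of the tray's bow handle: a level round bar 10 mm thick, 50 mm long between its bends, along the cage's y, 57 mm above the bench and 21 mm behind the shut gate. It stands on two legs on the tray's front wall (28 mm high). Behind it a loose clear tub (103 x 103 x 46 mm) begins 35 mm or more away, the wire cover 85 mm.
- bottle: Dark reagent bottle with a screw cap, 42 mm across, 77 mm high, loose, standing at the left of the tray under the wire cover. Origin: middle of its underside; z up along the bottle.
- timer: Lab timer 62 x 64 x 19 mm, lying loose on the wire cover. Origin: middle of its underside. Leave alone.
- beaker: Small glass beaker 53 mm across, 69 mm high, loose, to the right of the cage. Origin: middle of its underside. Leave alone.
- waste_tub: Clear round tub 166 mm across, 114 mm high, loose, to the left of the cage. Origin: middle of its underside. Leave alone.
- tape_roll: Roll of tape lying flat, 67 mm across, 19 mm high, at the front right. Origin: middle of its underside. Leave alone.
- marker: Black marker pen lying, 136 mm long, 14 mm thick, left of the round tub. Origin: middle of its underside. Leave alone.

How it is judged:
By the outcome, as a careful person would: the job done as asked, in the order asked, and still so for the second after the job is handed in, with the robot touching nothing.
It also fails if it takes over 61 s, if anything falls off the work surface, if the arm or the gripper's body presses on something with over 40 N, if the wrist force passes 120 N, or if a joint passes its speed limit or range.

## Working session

There is one attempt and no reset: what is moved stays moved. The work goes in short steps, Python scripts to look and compute and a tool call to move; the robot and the scene stay as the last step left them, time stands still between calls to the robot, and variables do not carry over. Pictures are saved under pics/ and viewed, at most 10 in all, crops included, and the job is handed in when it is done.

Besides the shell and the picture viewer there is one more tool, called after ">>>" as a command line: name --argument value ..., lists and objects as JSON in quotes. jog_arm: Moves the arm, as the interface text tells. Its arguments: {"type":"object","properties":{"increments":{"type":"array"},"grip_force":{"type":"number"}},"required":["increments"]}

```bash
ls; mkdir -p pics; cat > h.py <<'E'
import numpy as np, cv2
from bench import ctrl, vision
from scipy.spatial.transform import Rotation as R
def proj(im,P):
    P=np.atleast_2d(P); E=np.array(im["extrinsics"]); c=P@E[:3,:3].T+E[:3,3]
    s=c[:,:2]/c[:,2:]; s=s*(1+im["k1"]*(s**2).sum(1,keepdims=True))
    return s*[im["fx"],im["fy"]]+[im["cx"],im["cy"]]
def atz(im,uv,z):
    d=(np.array(uv,float)-[im["cx"],im["cy"]])/[im["fx"],im["fy"]]; s=d.copy()
    for _ in range(20): s=d/(1+im["k1"]*(s@s))
    E=np.array(im["extrinsics"]); r=E[:3,:3].T@np.r_[s,1]; o=-E[:3,:3].T@E[:3,3]
    return o+r*(z-o[2])/r[2]
E
python3 - <<'E'
from h import *
for n in("scene","top"):
    im=vision.get_image(n); cv2.imwrite(f"pics/{n}0.png",im["color"])
    print(n,im["fx"],im["k1"],np.round(im["extrinsics"],3).tolist())
    for t in("cage","gate","thumb_lever","keeper_post","tray_handle","bottle","timer","beaker"):
        r=vision.spot_in(n,t); print(t,[(np.round(x["bbox"]).tolist(),round(x["conf"],2)) for x in r[:2]])
s=ctrl.get_state(); print(s["time"],s["tool_rot"],s["position"],s["ft_force"])
E
```

```text
pics
scene 593.4712182763067 0.0591997339237335 [[-0.815, -0.579, -0.024, 0.514], [-0.281, 0.432, -0.857, 0.214], [0.507, -0.691, -0.515, 1.475], [0.0, 0.0, 0.0, 1.0]]
cage [([291.0, 184.0, 399.0, 252.0], 0.8), ([397.0, 206.0, 408.0, 218.0], 0.43)]
gate [([345.0, 202.0, 393.0, 246.0], 0.64)]
thumb_lever []
keeper_post [([342.0, 187.0, 397.0, 255.0], 0.96)]
tray_handle [([358.0, 216.0, 379.0, 234.0], 0.6), ([427.0, 215.0, 447.0, 238.0], 0.6)]
bottle []
timer []
beaker [([394.0, 207.0, 411.0, 218.0], 0.65)]
top 477.8251648218976 0.013363064727349208 [[-0.017, -1.0, -0.016, 0.082], [-0.986, 0.02, -0.164, 0.577], [0.164, 0.013, -0.986, 1.211], [0.0, 0.0, 0.0, 1.0]]
cage [([331.0, 149.0, 433.0, 262.0], 0.59)]
gate [([337.0, 223.0, 416.0, 265.0], 0.81)]
thumb_lever [([391.0, 234.0, 404.0, 263.0], 0.66)]
keeper_post [([330.0, 151.0, 434.0, 259.0], 0.85), ([393.0, 236.0, 409.0, 263.0], 0.7)]
tray_handle [([346.0, 171.0, 413.0, 237.0], 0.64)]
bottle [([357.0, 176.0, 366.0, 192.0], 0.72), ([348.0, 166.0, 410.0, 238.0], 0.7)]
timer [([375.0, 162.0, 400.0, 185.0], 0.93), ([346.0, 171.0, 410.0, 236.0], 0.61)]
beaker [([438.0, 234.0, 460.0, 252.0], 0.75)]
0.9 [4.89404218e-01 3.10319277e+00 1.49361454e-04] [0.20006438 0.61846485 0.22259758] [-0.53547287  1.22795322  0.14145999]
```

```bash
python3 - <<'E'
import cv2
t=cv2.imread("pics/top0.png")[130:290,290:490]; s=cv2.imread("pics/scene0.png")[160:280,270:430]
cv2.imwrite("pics/c1.png",cv2.resize(t,None,fx=3.75,fy=3.75,interpolation=2)); cv2.imwrite("pics/c2.png",cv2.resize(s,None,fx=4.5,fy=4.5,interpolation=2))
E
```

```text
(no output)
```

View pics/c1.png

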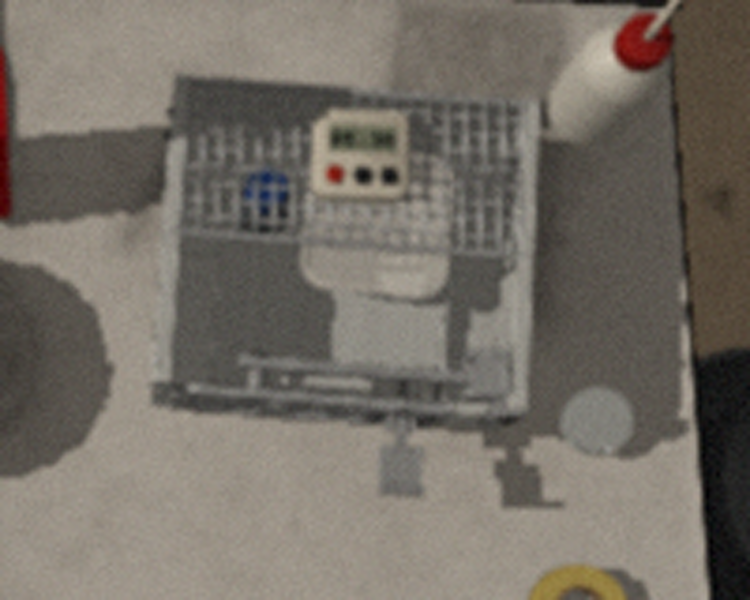

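View pics/c2.png

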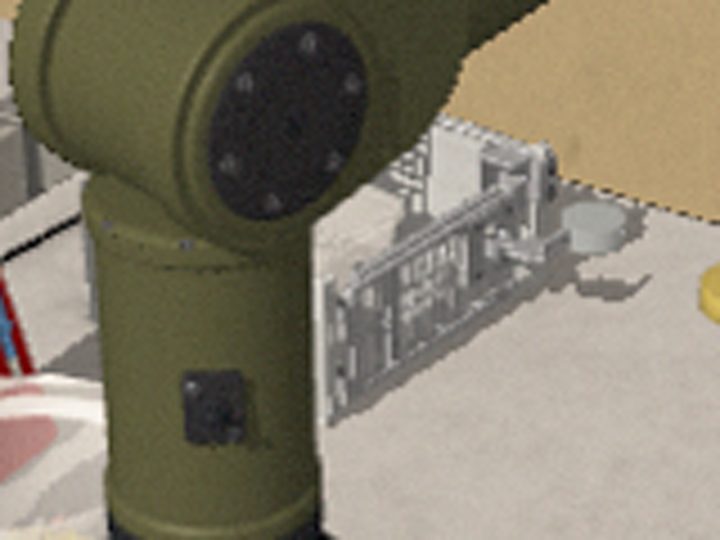

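The top view (crop) shows the cage with its thumb plate at about (402,470), i.e. full image (397,255). Its top corners in the crop are at (178,78), (540,100), (522,412) and (155,397). The bottle cap is at (267,190), and the round tub is clear to the left. In the scene view the gate is shut and the arm partly hides it.

```bash
python3 - <<'E'
from h import *
from scipy.optimize import least_squares
im=vision.get_image("top")
c=lambda u,v:(290+u/3.75,130+v/3.75)
uv=np.array([c(402,473),c(178,77),c(540,100),c(522,408),c(155,392)])
P=np.array([[-.147,-.047,.08],[.106,.125,.107],[.106,-.125,.107],[-.106,-.122,.113],[-.106,.122,.113]])
def w(p,P): 
    C,S=np.cos(p[2]),np.sin(p[2]); return np.c_[p[0]+C*P[:,0]-S*P[:,1],p[1]+S*P[:,0]+C*P[:,1],P[:,2]]
f=lambda p:(proj(im,w(p,P))-uv).ravel()
r=least_squares(f,[.6,0,0]); print(r.x,np.round(r.fun.reshape(-1,2),1).tolist())
print("pad",w(r.x,P[:1]),"from pixel",atz(im,uv[0],.08))
Rm=R.from_rotvec(ctrl.get_state()["tool_rot"]).as_matrix(); print(np.round(Rm,3).tolist())
b=vision.spot_in("top","waste_tub")[0]["bbox"]; print("tub",atz(im,((b[0]+b[2])/2,(b[1]+b[3])/2),.114))
E
```

```text
[ 0.65514264 -0.11054318 -0.09059953] [[-0.2, -1.0], [-1.3, 1.2], [-0.3, 1.4], [1.1, 0.6], [0.6, -2.1]]
pad [[ 0.50449318 -0.1440505   0.08      ]] from pixel [ 0.50188557 -0.14431396  0.08      ]
[[-0.951, 0.308, 0.0], [0.308, 0.951, 0.0], [-0.0, 0.0, -1.0]]
tub [ 0.50877869 -0.13601196  0.114     ]
```

>>> jog_arm --increments '[{"tx": -35, "ty": -23, "tz": 0, "gripper": 0}, {"tx": -70, "ty": -46, "gripper": 0}, {"tx": -105, "ty": -69, "gripper": 0}, {"tx": -140, "ty": -92, "gripper": 0}, {"tx": -174, "ty": -115, "gripper": 0}]' --grip_force 20

```text
validation failed for argument at $.in...
```

>>> jog_arm --increments '[{"tx": -35, "ty": -23, "tz": 0, "wx": 0, "wy": 0, "wz": 0, "gripper": 0}, {"tx": -70, "ty": -46, "tz": 0, "wx": 0, "wy": 0, "wz": 0, "gripper": 0}, {"tx": -105, "ty": -69, "tz": 0, "wx": 0, "wy": 0, "wz": 0, "gripper": 0}, {"tx": -140, "ty": -92, "tz": 0, "wx": 0, "wy": 0, "wz": 0, "gripper": 0}, {"tx": -174, "ty": -115, "tz": 0, "wx": 0, "wy": 0, "wz": 0, "gripper": 0}]' --grip_force 20

```text
time: 1.42
position: [0.3311, 0.4541, 0.2227]
tool_rot: [0.489, 3.103, 0.001]
ft_force: [1.2, 0.9, 0.4]
grip_width: 0.707
grip_force: 0.0
```

>>> jog_arm --increments '[{"tx": -23, "ty": -34, "tz": 0, "wx": 0, "wy": 0, "wz": 0, "gripper": 0}, {"tx": -46, "ty": -69, "tz": 0, "wx": 0, "wy": 0, "wz": 0, "gripper": 0}, {"tx": -69, "ty": -103, "tz": 0, "wx": 0, "wy": 0, "wz": 0, "gripper": 0}, {"tx": -92, "ty": -138, "tz": 0, "wx": 0, "wy": 0, "wz": 0, "gripper": 0}, {"tx": -115, "ty": -172, "tz": 0, "wx": 0, "wy": 0, "wz": 0, "gripper": 0}]'

```text
time: 1.83
position: [0.3868, 0.2546, 0.2228]
tool_rot: [0.489, 3.103, 0.001]
ft_force: [1.1, 0.4, 0.8]
grip_width: 0.323
grip_force: 0.0
```

>>> jog_arm --increments '[{"tx": -23, "ty": -34, "tz": 0, "wx": 0, "wy": 0, "wz": 0, "gripper": 0}, {"tx": -46, "ty": -69, "tz": 0, "wx": 0, "wy": 0, "wz": 0, "gripper": 0}, {"tx": -69, "ty": -103, "tz": 0, "wx": 0, "wy": 0, "wz": 0, "gripper": 0}, {"tx": -92, "ty": -138, "tz": 0, "wx": 0, "wy": 0, "wz": 0, "gripper": 0}, {"tx": -115, "ty": -172, "tz": 0, "wx": 0, "wy": 0, "wz": 0, "gripper": 0}]'

```text
time: 2.25
position: [0.4432, 0.0555, 0.223]
tool_rot: [0.489, 3.102, 0.002]
ft_force: [0.9, 0.3, 0.0]
grip_width: 0.021
grip_force: 0.0
```

>>> jog_arm --increments '[{"tx": -22, "ty": -34, "tz": 0, "wx": 0, "wy": 0, "wz": -0.05, "gripper": 0}, {"tx": -44, "ty": -68, "tz": 0, "wx": 0, "wy": 0, "wz": -0.1, "gripper": 0}, {"tx": -66, "ty": -102, "tz": 0, "wx": 0, "wy": 0, "wz": -0.15, "gripper": 0}, {"tx": -88, "ty": -136, "tz": 0, "wx": 0, "wy": 0, "wz": -0.2, "gripper": 0}, {"tx": -110, "ty": -170, "tz": 0, "wx": 0, "wy": 0, "wz": -0.223, "gripper": 0}]'

```text
time: 2.67
position: [0.4956, -0.1399, 0.2231]
tool_rot: [0.137, 3.137, 0.001]
ft_force: [0.8, 0.4, -0.6]
grip_width: 0.006
grip_force: 0.0
```

```bash
python3 - <<'E'
from h import *
im=vision.get_image("wrist"); cv2.imwrite("pics/w1.png",im["color"])
for t in("thumb_lever","keeper_post","gate"):
    print(t,[(np.round(x["bbox"]).tolist(),round(x["conf"],2)) for x in vision.spot_in("wrist",t)[:2]])
p=[.6551,-.1105,-.0906];C,S=np.cos(p[2]),np.sin(p[2])
for n,q in dict(pad=(-.147,-.047,.08),hinge=(-.106,.108,.098),edge=(-.106,-.078,.098),handle=(-.085,0,.057)).items():
    print(n,proj(im,[p[0]+C*q[0]-S*q[1],p[1]+S*q[0]+C*q[1],q[2]]).round())
s=ctrl.get_state();print(s["time"],s["position"],s["joint_positions"])
print(proj(im,s["position"]))
im=vision.get_image("scene"); cv2.imwrite("pics/s1.png",im["color"])
for t in("thumb_lever","gate_edge","gate_hinge","keeper_post"): print(t,[(np.round(x["bbox"]).tolist(),round(x["conf"],2)) for x in vision.spot_in("scene",t)[:2]])
E
```

```text
thumb_lever [([307.0, 218.0, 340.0, 281.0], 0.74)]
keeper_post [([227.0, 222.0, 532.0, 422.0], 0.73)]
gate [([280.0, 219.0, 502.0, 305.0], 0.7), ([308.0, 220.0, 342.0, 280.0], 0.3)]
pad [[320. 236.]]
hinge [[502. 289.]]
edge [[284. 288.]]
handle [[369. 291.]]
2.8667 [ 0.49526771 -0.13906625  0.22256908] [-0.48819109  0.01836515  0.72611247  1.80536973 -0.0125348   1.32264312
  1.71856829]
[[326.03908994 301.39349278]]
thumb_lever [([382.0, 210.0, 398.0, 223.0], 0.4)]
gate_edge [([345.0, 202.0, 397.0, 249.0], 0.9)]
gate_hinge [([290.0, 173.0, 396.0, 255.0], 0.69)]
keeper_post [([287.0, 175.0, 397.0, 258.0], 0.98)]
```

View pics/w1.png

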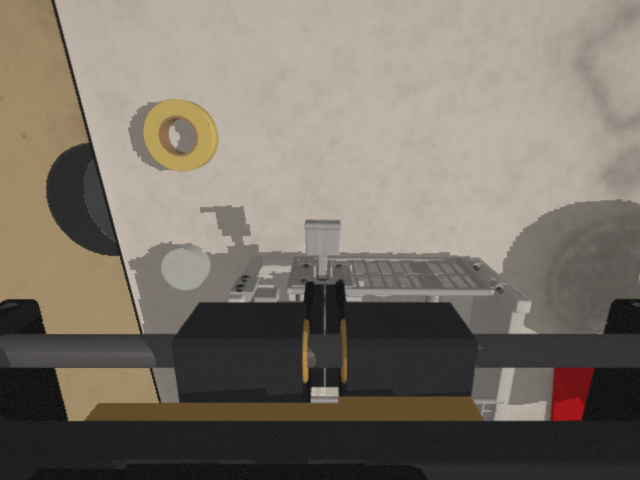

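The wrist view shows the thumb plate at u 306–340, v 221–255, 3 px (about 3 mm) left of the prediction, so the fit is good. I'll turn the tool half a turn first, so that joint 7 has range for the swing.

>>> jog_arm --increments '[{"tx": -7, "ty": -2, "tz": 0, "wx": 0, "wy": 0, "wz": -0.124, "gripper": 0}, {"tx": -7, "ty": -2, "tz": 0, "wx": 0, "wy": 0, "wz": -0.248, "gripper": 0}, {"tx": -7, "ty": -2, "tz": 0, "wx": 0, "wy": 0, "wz": -0.372, "gripper": 0}, {"tx": -7, "ty": -2, "tz": 0, "wx": 0, "wy": 0, "wz": -0.496, "gripper": 0}, {"tx": -7, "ty": -2, "tz": 0, "wx": 0, "wy": 0, "wz": -0.62, "gripper": 0}]'

```text
time: 3.53
position: [0.5023, -0.1394, 0.2226]
tool_rot: [-0.835, 3.028, 0.001]
ft_force: [-0.2, 0.4, -0.3]
grip_width: 0.003
grip_force: 0.0
```

>>> jog_arm --increments '[{"tx": 0, "ty": 0, "tz": 0, "wx": 0, "wy": 0, "wz": -0.124, "gripper": 0}, {"tx": 0, "ty": 0, "tz": 0, "wx": 0, "wy": 0, "wz": -0.248, "gripper": 0}, {"tx": 0, "ty": 0, "tz": 0, "wx": 0, "wy": 0, "wz": -0.372, "gripper": 0}, {"tx": 0, "ty": 0, "tz": 0, "wx": 0, "wy": 0, "wz": -0.496, "gripper": 0}, {"tx": 0, "ty": 0, "tz": 0, "wx": 0, "wy": 0, "wz": -0.62, "gripper": 0}]'

```text
time: 3.95
position: [0.5021, -0.1404, 0.2189]
tool_rot: [1.287, -2.85, 0.007]
ft_force: [0.3, -0.5, -0.0]
grip_width: 0.007
grip_force: 0.0
```

>>> jog_arm --increments '[{"tx": 0, "ty": 0, "tz": 0, "wx": 0, "wy": 0, "wz": -0.124, "gripper": 0}, {"tx": 0, "ty": 0, "tz": 0, "wx": 0, "wy": 0, "wz": -0.248, "gripper": 0}, {"tx": 0, "ty": 0, "tz": 0, "wx": 0, "wy": 0, "wz": -0.372, "gripper": 0}, {"tx": 0, "ty": 0, "tz": 0, "wx": 0, "wy": 0, "wz": -0.496, "gripper": 0}, {"tx": 0, "ty": 0, "tz": 0, "wx": 0, "wy": 0, "wz": -0.62, "gripper": 0}]'

```text
time: 4.37
position: [0.4983, -0.1424, 0.2042]
tool_rot: [1.435, -2.723, -0.001]
ft_force: [0.3, -0.1, -1.3]
grip_width: 0.005
grip_force: 0.0
```

>>> jog_arm --increments '[{"tx": 0, "ty": 0, "tz": 0, "wx": 0, "wy": 0, "wz": -0.124, "gripper": 0}, {"tx": 0, "ty": 0, "tz": 0, "wx": 0, "wy": 0, "wz": -0.248, "gripper": 0}, {"tx": 0, "ty": 0, "tz": 0, "wx": 0, "wy": 0, "wz": -0.372, "gripper": 0}, {"tx": 0, "ty": 0, "tz": 0, "wx": 0, "wy": 0, "wz": -0.496, "gripper": 0}, {"tx": 0, "ty": 0, "tz": 0, "wx": 0, "wy": 0, "wz": -0.62, "gripper": 0}]'

```text
time: 4.78
position: [0.5094, -0.1441, 0.1987]
tool_rot: [1.846, -2.415, -0.034]
ft_force: [17.8, 44.7, 15.0]
grip_width: 0.007
grip_force: 0.0
```

>>> jog_arm --increments '[{"tx": 0, "ty": 0, "tz": 0, "wx": 0, "wy": 0, "wz": -0.124, "gripper": 0}, {"tx": 0, "ty": 0, "tz": 0, "wx": 0, "wy": 0, "wz": -0.248, "gripper": 0}, {"tx": 0, "ty": 0, "tz": 0, "wx": 0, "wy": 0, "wz": -0.372, "gripper": 0}, {"tx": 0, "ty": 0, "tz": 0, "wx": 0, "wy": 0, "wz": -0.496, "gripper": 0}, {"tx": 0, "ty": 0, "tz": 0, "wx": 0, "wy": 0, "wz": -0.62, "gripper": 0}]'

```text
time: 5.2
position: [0.5484, -0.0695, 0.1494]
tool_rot: [2.141, -2.013, -0.015]
ft_force: [0.0, 0.0, -0.3]
grip_width: 0.006
grip_force: 0.0
```

```bash
python3 - <<'E'
from h import *
s=ctrl.get_state();print({k:np.round(s[k],3).tolist() for k in("time","position","tool_rot","joint_positions","qd","ft_force","joint_torque")})
for n in("scene","top"):
    im=vision.get_image(n); cv2.imwrite(f"pics/{n}2.png",im["color"])
E
```

```text
{'time': 5.2, 'position': [0.548, -0.069, 0.149], 'tool_rot': [2.141, -2.013, -0.015], 'joint_positions': [0.966, 0.696, -1.382, 1.646, 0.746, 1.588, 2.691], 'qd': [-0.461, 0.25, 0.001, 0.086, 0.367, 0.097, -0.001], 'ft_force': [0.013, 0.049, -0.292], 'joint_torque': [2.128, -41.333, -19.329, -23.541, -0.029, 0.923, -0.016]}
```

View pics/scene2.png

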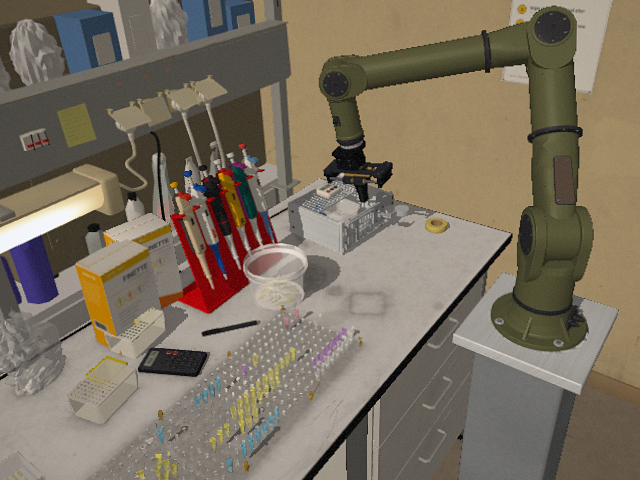

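The turn drove joints 3 and 7 to their limits, so that was the wrong direction: yaw grows with joint 7. The scene picture shows the gripper at about (365,175) above the cage and everything still in place. I'll raise the tool and turn back.

>>> jog_arm --increments '[{"tx": 0, "ty": 0, "tz": -15, "wx": 0, "wy": 0, "wz": 0.1, "gripper": 0}, {"tx": 0, "ty": 0, "tz": -30, "wx": 0, "wy": 0, "wz": 0.2, "gripper": 0}, {"tx": 0, "ty": 0, "tz": -45, "wx": 0, "wy": 0, "wz": 0.3, "gripper": 0}, {"tx": 0, "ty": 0, "tz": -60, "wx": 0, "wy": 0, "wz": 0.4, "gripper": 0}, {"tx": 0, "ty": 0, "tz": -70, "wx": 0, "wy": 0, "wz": 0.5, "gripper": 0}]'

```text
time: 5.72
position: [0.5587, -0.0611, 0.2206]
tool_rot: [1.567, -2.492, 0.063]
ft_force: [0.7, -0.6, -0.2]
grip_width: 0.006
grip_force: 0.0
```

>>> jog_arm --increments '[{"tx": 0, "ty": 0, "tz": 0, "wx": 0, "wy": 0, "wz": 0.12, "gripper": 0}, {"tx": 0, "ty": 0, "tz": 0, "wx": 0, "wy": 0, "wz": 0.24, "gripper": 0}, {"tx": 0, "ty": 0, "tz": 0, "wx": 0, "wy": 0, "wz": 0.36, "gripper": 0}, {"tx": 0, "ty": 0, "tz": 0, "wx": 0, "wy": 0, "wz": 0.48, "gripper": 0}, {"tx": 0, "ty": 0, "tz": 0, "wx": 0, "wy": 0, "wz": 0.6, "gripper": 0}]'

```text
time: 6.13
position: [0.5581, -0.0616, 0.2194]
tool_rot: [0.763, -2.861, 0.147]
ft_force: [-0.0, -0.1, 1.0]
grip_width: 0.003
grip_force: 0.0
```

>>> jog_arm --increments '[{"tx": 0, "ty": 0, "tz": 0, "wx": 0, "wy": 0, "wz": 0.12, "gripper": 0}, {"tx": 0, "ty": 0, "tz": 0, "wx": 0, "wy": 0, "wz": 0.24, "gripper": 0}, {"tx": 0, "ty": 0, "tz": 0, "wx": 0, "wy": 0, "wz": 0.36, "gripper": 0}, {"tx": 0, "ty": 0, "tz": 0, "wx": 0, "wy": 0, "wz": 0.48, "gripper": 0}, {"tx": 0, "ty": 0, "tz": 0, "wx": 0, "wy": 0, "wz": 0.6, "gripper": 0}]'

```text
time: 6.55
position: [0.5581, -0.0615, 0.2193]
tool_rot: [-0.117, -2.992, 0.22]
ft_force: [0.4, 1.1, -0.1]
grip_width: 0.005
grip_force: 0.0
```

```bash
cat >> h.py <<'E'
CAGE=[.6551,-.1105,-.0906]
def cw(q):
    C,S=np.cos(CAGE[2]),np.sin(CAGE[2]); return np.array([CAGE[0]+C*q[0]-S*q[1],CAGE[1]+S*q[0]+C*q[1],q[2]])
def togo(pos,yaw):  # target TCP pos (world), tool x yaw, pointing down -> jog numbers
    s=ctrl.get_state(); A=R.from_rotvec(s["tool_rot"]); B=R.from_euler("z",yaw)*R.from_rotvec([np.pi,0,0])
    print("t",round(s["time"],2),"mm",np.round(A.inv().apply(np.array(pos)-s["position"])*1e3,1),"w",np.round((A.inv()*B).as_rotvec(),3),
      "pos",np.round(s["position"],4),"F",np.round(s["ft_force"],1),"q",np.round(s["joint_positions"],2))
E
python3 - <<'E'
from h import *
togo([.502,-.142,.12],3.051)
E
```

```text
t 6.55 mm [ 35.1 -68.2 116.7] w [-0.153 -0.133  0.012] pos [ 0.5581 -0.0615  0.2193] F [ 0.4  1.1 -0.1] q [ 0.79  0.43 -1.07  1.54  0.48  1.58  1.18]
```

>>> jog_arm --increments '[{"tx": 10, "ty": -20, "tz": 5, "wx": -0.05, "wy": -0.05, "wz": 0.0, "gripper": 0}, {"tx": 20, "ty": -40, "tz": 15, "wx": -0.1, "wy": -0.1, "wz": 0.01, "gripper": 0}, {"tx": 30, "ty": -60, "tz": 25, "wx": -0.153, "wy": -0.133, "wz": 0.012, "gripper": 0}, {"tx": 35, "ty": -68, "tz": 50, "wx": -0.153, "wy": -0.133, "wz": 0.012, "gripper": 0}, {"tx": 35, "ty": -68, "tz": 80, "wx": -0.153, "wy": -0.133, "wz": 0.012, "gripper": 0}]'

```text
time: 6.97
position: [0.5072, -0.1432, 0.1566]
tool_rot: [0.147, 3.137, -0.007]
ft_force: [-0.2, 1.7, -0.1]
grip_width: 0.007
grip_force: 0.0
```

```bash
python3 - <<'E'
from h import *
im=vision.get_image("wrist"); c=im["color"][180:330,240:420]; cv2.imwrite("pics/w2.png",cv2.resize(c,None,fx=4,fy=4,interpolation=2))
togo([.502,-.142,.10],3.051); print(proj(im,cw((-.147,-.047,.08))),proj(im,cw((-.164,-.047,.095))))
E
```

```text
t 7.02 mm [ 0.1 -0.7 50. ] w [-0.001 -0.009 -0.002] pos [ 0.5026 -0.1413  0.15  ] F [-4.2 -0.5 -4.2] q [ 1.24  0.27 -1.15  1.82  0.27  1.22  1.49]
[[323.18264439 247.8357933 ]] [[322.92890604 229.70921651]]
```

View pics/w2.png

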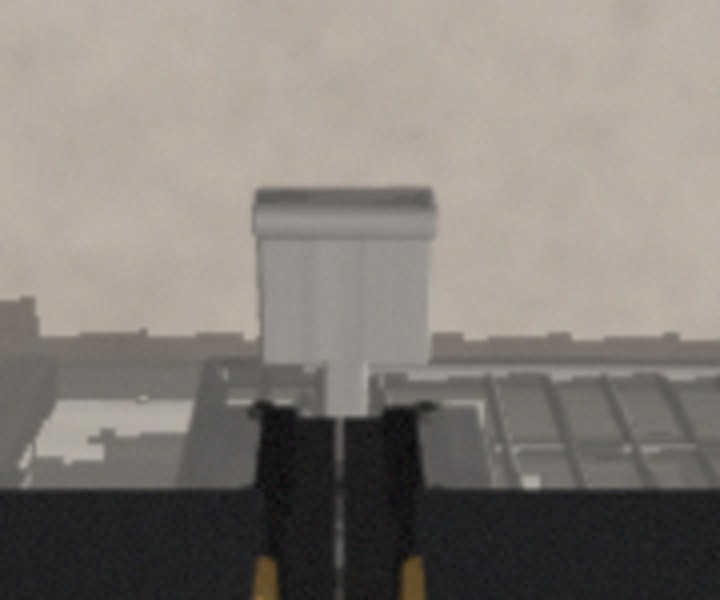

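```bash
python3 - <<'E'
from h import *
im=vision.get_image("wrist"); C,S=np.cos(CAGE[2]),np.sin(CAGE[2])
for v,z in((362,.0765),(238,.082),(205,.085),(205,.093),(188,.085),(188,.093)):
    p=atz(im,(240+345/4,180+v/4),z); d=p-np.r_[CAGE[:2],0]; print(v,z,p.round(4),"cage",(C*d[0]+S*d[1]).round(4),(-S*d[0]+C*d[1]).round(4))
E=np.array(im["extrinsics"]);print(-E[:3,:3].T@E[:3,3]); togo([.502,-.142,.10],3.051)
E
```

```text
362 0.0765 [ 0.5146 -0.1411  0.0765] cage -0.1371 -0.0432
238 0.082 [ 0.4909 -0.139   0.082 ] cage -0.1609 -0.0433
205 0.085 [ 0.4846 -0.1385  0.085 ] cage -0.1673 -0.0433
205 0.093 [ 0.4824 -0.1383  0.093 ] cage -0.1695 -0.0433
188 0.085 [ 0.4818 -0.1382  0.085 ] cage -0.1701 -0.0433
188 0.093 [ 0.4797 -0.1381  0.093 ] cage -0.1722 -0.0433
[ 0.42288433 -0.13396212  0.31212616]
t 7.07 mm [ 0.9 -3.2 52. ] w [ 0.001 -0.009  0.002] pos [ 0.5036 -0.139   0.152 ] F [-0.2  0.3 -0.3] q [ 1.24  0.27 -1.15  1.82  0.27  1.23  1.49]
```

>>> jog_arm --increments '[{"tx": 0, "ty": -2, "tz": 5, "wx": 0, "wy": -0.009, "wz": 0, "gripper": 0}, {"tx": 0, "ty": -2, "tz": 10, "wx": 0, "wy": -0.009, "wz": 0, "gripper": 0}, {"tx": 0, "ty": -2, "tz": 20, "wx": 0, "wy": -0.009, "wz": 0, "gripper": 0}, {"tx": 0, "ty": -2, "tz": 30, "wx": 0, "wy": -0.009, "wz": 0, "gripper": 0}, {"tx": 0, "ty": -2, "tz": 30, "wx": 0, "wy": -0.009, "wz": 0, "gripper": 0}]'

```text
time: 7.48
position: [0.5068, -0.1376, 0.1233]
tool_rot: [0.129, 3.135, 0.004]
ft_force: [-0.5, 0.8, 0.7]
grip_width: 0.007
grip_force: 0.0
```

```bash
python3 - <<'E'
from h import *
ctrl.get_state(); vision.get_image("wrist"); im=vision.get_image("wrist"); c=im["color"][190:300,250:400]; cv2.imwrite("pics/w3.png",cv2.resize(c,None,fx=5,fy=5,interpolation=2))
togo([.502,-.142,.10],3.051)
C,S=np.cos(CAGE[2]),np.sin(CAGE[2])
for v in range(210,290,10):
    p=atz(im,(325,v),.08); d=p-np.r_[CAGE[:2],0]; print(v,p.round(4)[:2],(C*d[0]+S*d[1]).round(4))
s=ctrl.get_state(); P=np.array(s["position"]); M=R.from_rotvec(s["tool_rot"]).as_matrix()
print("finger foot",[proj(im,P+M@[x,0,0]).round(1).tolist() for x in(-.0095,0,.0095)])
E
```

```text
t 7.58 mm [ 5.3 -4.7 24.5] w [0.003 0.006 0.008] pos [ 0.5075 -0.1378  0.1246] F [ 0.4  0.5 -0.3] q [ 1.22  0.31 -1.14  1.86  0.3   1.17  1.47]
210 [ 0.4712 -0.1342] -0.181
220 [ 0.4771 -0.1346] -0.1751
230 [ 0.483  -0.1351] -0.1692
240 [ 0.4891 -0.1356] -0.1631
250 [ 0.4952 -0.1361] -0.1569
260 [ 0.5015 -0.1366] -0.1506
270 [ 0.5078 -0.1371] -0.1443
280 [ 0.5143 -0.1377] -0.1377
finger foot [[[324.0, 321.7]], [[324.1, 304.2]], [[324.1, 286.1]]]
```

View pics/w3.png

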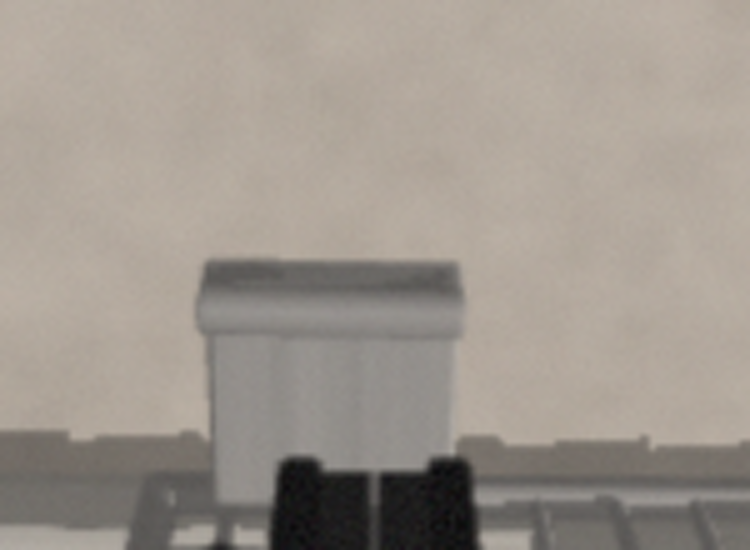

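The plate shows at crop u 212–455, with the flat from v 335 to 505 and the lip above it. The finger is about 4–5 mm too far left and well placed in depth, so I'll shift it right and go down to just above the plate.

>>> jog_arm --increments '[{"tx": 0, "ty": -2, "tz": 0, "wx": 0.003, "wy": 0.006, "wz": 0.008, "gripper": 0}, {"tx": 0, "ty": -4, "tz": 8, "wx": 0.003, "wy": 0.006, "wz": 0.008, "gripper": 0}, {"tx": 0, "ty": -4, "tz": 18, "wx": 0.003, "wy": 0.006, "wz": 0.008, "gripper": 0}, {"tx": 0, "ty": -4, "tz": 28, "wx": 0.003, "wy": 0.006, "wz": 0.008, "gripper": 0}, {"tx": 0, "ty": -4, "tz": 33, "wx": 0.003, "wy": 0.006, "wz": 0.008, "gripper": 0}]'

```text
time: 8.0
position: [0.5062, -0.1425, 0.0899]
tool_rot: [-0.145, -3.136, 0.001]
ft_force: [-0.9, 0.4, -0.1]
grip_width: 0.007
grip_force: 0.0
```

>>> jog_arm --increments '[{"tx": 0, "ty": 0, "tz": 1, "wx": 0, "wy": 0, "wz": 0, "gripper": 0}, {"tx": 0, "ty": 0, "tz": 2, "wx": 0, "wy": 0, "wz": 0, "gripper": 0}, {"tx": 0, "ty": 0, "tz": 3, "wx": 0, "wy": 0, "wz": 0, "gripper": 0}, {"tx": 0, "ty": 0, "tz": 4, "wx": 0, "wy": 0, "wz": 0, "gripper": 0}, {"tx": 0, "ty": 0, "tz": 4, "wx": 0, "wy": 0, "wz": 0, "gripper": 0}]'

```text
time: 8.42
position: [0.5075, -0.1426, 0.0881]
tool_rot: [0.144, 3.138, -0.002]
ft_force: [-0.0, 0.2, -0.3]
grip_width: 0.004
grip_force: 0.0
```

>>> jog_arm --increments '[{"tx": 0, "ty": 0, "tz": 1, "wx": 0, "wy": 0, "wz": 0, "gripper": 0}, {"tx": 0, "ty": 0, "tz": 2, "wx": 0, "wy": 0, "wz": 0, "gripper": 0}, {"tx": 0, "ty": 0, "tz": 3, "wx": 0, "wy": 0, "wz": 0, "gripper": 0}, {"tx": 0, "ty": 0, "tz": 4, "wx": 0, "wy": 0, "wz": 0, "gripper": 0}, {"tx": 0, "ty": 0, "tz": 4, "wx": 0, "wy": 0, "wz": 0, "gripper": 0}]'

```text
time: 8.83
position: [0.5072, -0.1426, 0.0837]
tool_rot: [0.144, 3.138, -0.002]
ft_force: [-0.2, 0.2, 0.1]
grip_width: 0.001
grip_force: 0.0
```

>>> jog_arm --increments '[{"tx": 0, "ty": 0, "tz": 1, "wx": 0, "wy": 0, "wz": 0, "gripper": 0}, {"tx": 0, "ty": 0, "tz": 2, "wx": 0, "wy": 0, "wz": 0, "gripper": 0}, {"tx": 0, "ty": 0, "tz": 3, "wx": 0, "wy": 0, "wz": 0, "gripper": 0}, {"tx": 0, "ty": 0, "tz": 3, "wx": 0, "wy": 0, "wz": 0, "gripper": 0}, {"tx": 0, "ty": 0, "tz": 3, "wx": 0, "wy": 0, "wz": 0, "gripper": 0}]'

```text
time: 9.25
position: [0.5073, -0.1426, 0.0809]
tool_rot: [0.144, 3.138, -0.002]
ft_force: [-0.1, -1.1, 0.7]
grip_width: 0.003
grip_force: 0.4
```

>>> jog_arm --increments '[{"tx": 0, "ty": 0, "tz": 1, "wx": 0, "wy": 0, "wz": 0, "gripper": 0}, {"tx": 0, "ty": 0, "tz": 2, "wx": 0, "wy": 0, "wz": 0, "gripper": 0}, {"tx": 0, "ty": 0, "tz": 2, "wx": 0, "wy": 0, "wz": 0, "gripper": 0}, {"tx": 0, "ty": 0, "tz": 2, "wx": 0, "wy": 0, "wz": 0, "gripper": 0}, {"tx": 0, "ty": 0, "tz": 2, "wx": 0, "wy": 0, "wz": 0, "gripper": 0}]'

```text
time: 9.67
position: [0.5073, -0.1426, 0.0789]
tool_rot: [0.144, 3.138, -0.002]
ft_force: [0.5, 0.0, 0.8]
grip_width: 0.006
grip_force: 0.4
```

>>> jog_arm --increments '[{"tx": 0, "ty": 0, "tz": 1, "wx": 0, "wy": 0, "wz": 0, "gripper": 0}, {"tx": 0, "ty": 0, "tz": 2, "wx": 0, "wy": 0, "wz": 0, "gripper": 0}, {"tx": 0, "ty": 0, "tz": 2, "wx": 0, "wy": 0, "wz": 0, "gripper": 0}, {"tx": 0, "ty": 0, "tz": 2, "wx": 0, "wy": 0, "wz": 0, "gripper": 0}, {"tx": 0, "ty": 0, "tz": 2, "wx": 0, "wy": 0, "wz": 0, "gripper": 0}]'

```text
time: 10.08
position: [0.5073, -0.1426, 0.0769]
tool_rot: [0.144, 3.138, -0.002]
ft_force: [-0.3, 0.4, 1.7]
grip_width: 0.005
grip_force: 0.4
```

>>> jog_arm --increments '[{"tx": 0, "ty": 0, "tz": 1, "wx": 0, "wy": 0, "wz": 0, "gripper": 0}, {"tx": 0, "ty": 0, "tz": 1.5, "wx": 0, "wy": 0, "wz": 0, "gripper": 0}, {"tx": 0, "ty": 0, "tz": 1.5, "wx": 0, "wy": 0, "wz": 0, "gripper": 0}, {"tx": 0, "ty": 0, "tz": 1.5, "wx": 0, "wy": 0, "wz": 0, "gripper": 0}, {"tx": 0, "ty": 0, "tz": 1.5, "wx": 0, "wy": 0, "wz": 0, "gripper": 0}]'

```text
time: 10.5
position: [0.5073, -0.1426, 0.0754]
tool_rot: [0.144, 3.138, -0.002]
ft_force: [-0.2, -0.5, 0.3]
grip_width: 0.001
grip_force: 0.4
```

>>> jog_arm --increments '[{"tx": 0, "ty": 0, "tz": 0.5, "wx": 0, "wy": 0, "wz": 0, "gripper": 0}, {"tx": 0, "ty": 0, "tz": 1, "wx": 0, "wy": 0, "wz": 0, "gripper": 0}, {"tx": 0, "ty": 0, "tz": 1, "wx": 0, "wy": 0, "wz": 0, "gripper": 0}, {"tx": 0, "ty": 0, "tz": 1, "wx": 0, "wy": 0, "wz": 0, "gripper": 0}, {"tx": 0, "ty": 0, "tz": 1, "wx": 0, "wy": 0, "wz": 0, "gripper": 0}]'

```text
time: 10.92
position: [0.5073, -0.1426, 0.0744]
tool_rot: [0.144, 3.138, -0.002]
ft_force: [-1.6, 0.4, 1.4]
grip_width: 0.007
grip_force: 0.4
```

>>> jog_arm --increments '[{"tx": 0, "ty": 0, "tz": 0.5, "wx": 0, "wy": 0, "wz": 0, "gripper": 0}, {"tx": 0, "ty": 0, "tz": 1, "wx": 0, "wy": 0, "wz": 0, "gripper": 0}, {"tx": 0, "ty": 0, "tz": 1, "wx": 0, "wy": 0, "wz": 0, "gripper": 0}, {"tx": 0, "ty": 0, "tz": 1, "wx": 0, "wy": 0, "wz": 0, "gripper": 0}, {"tx": 0, "ty": 0, "tz": 1, "wx": 0, "wy": 0, "wz": 0, "gripper": 0}]'

```text
time: 11.33
position: [0.5073, -0.1426, 0.0734]
tool_rot: [0.144, 3.138, -0.002]
ft_force: [0.4, -0.7, 0.4]
grip_width: 0.004
grip_force: 0.4
```

>>> jog_arm --increments '[{"tx": 0, "ty": 0, "tz": 0.5, "wx": 0, "wy": 0, "wz": 0, "gripper": 0}, {"tx": 0, "ty": 0, "tz": 1, "wx": 0, "wy": 0, "wz": 0, "gripper": 0}, {"tx": 0, "ty": 0, "tz": 1, "wx": 0, "wy": 0, "wz": 0, "gripper": 0}, {"tx": 0, "ty": 0, "tz": 1, "wx": 0, "wy": 0, "wz": 0, "gripper": 0}, {"tx": 0, "ty": 0, "tz": 1, "wx": 0, "wy": 0, "wz": 0, "gripper": 0}]'

```text
time: 11.75
position: [0.5073, -0.1426, 0.0724]
tool_rot: [0.144, 3.138, -0.002]
ft_force: [-0.7, -0.1, 0.7]
grip_width: 0.004
grip_force: 0.4
```

>>> jog_arm --increments '[{"tx": 0, "ty": 0, "tz": 0.5, "wx": 0, "wy": 0, "wz": 0, "gripper": 0}, {"tx": 0, "ty": 0, "tz": 1, "wx": 0, "wy": 0, "wz": 0, "gripper": 0}, {"tx": 0, "ty": 0, "tz": 1, "wx": 0, "wy": 0, "wz": 0, "gripper": 0}, {"tx": 0, "ty": 0, "tz": 1, "wx": 0, "wy": 0, "wz": 0, "gripper": 0}, {"tx": 0, "ty": 0, "tz": 1, "wx": 0, "wy": 0, "wz": 0, "gripper": 0}]'

```text
time: 12.17
position: [0.5074, -0.1426, 0.0714]
tool_rot: [0.144, 3.138, -0.002]
ft_force: [-0.6, 0.3, 0.8]
grip_width: 0.003
grip_force: 0.6
```

>>> jog_arm --increments '[{"tx": 0, "ty": 0, "tz": 0.5, "wx": 0, "wy": 0, "wz": 0, "gripper": 0}, {"tx": 0, "ty": 0, "tz": 1, "wx": 0, "wy": 0, "wz": 0, "gripper": 0}, {"tx": 0, "ty": 0, "tz": 1, "wx": 0, "wy": 0, "wz": 0, "gripper": 0}, {"tx": 0, "ty": 0, "tz": 1, "wx": 0, "wy": 0, "wz": 0, "gripper": 0}, {"tx": 0, "ty": 0, "tz": 1, "wx": 0, "wy": 0, "wz": 0, "gripper": 0}]'

```text
time: 12.58
position: [0.5074, -0.1426, 0.0704]
tool_rot: [0.144, 3.138, -0.002]
ft_force: [-0.8, -0.6, 0.8]
grip_width: 0.006
grip_force: 0.6
```

>>> jog_arm --increments '[{"tx": 0, "ty": 0, "tz": 0.5, "wx": 0, "wy": 0, "wz": 0, "gripper": 0}, {"tx": 0, "ty": 0, "tz": 1, "wx": 0, "wy": 0, "wz": 0, "gripper": 0}, {"tx": 0, "ty": 0, "tz": 1, "wx": 0, "wy": 0, "wz": 0, "gripper": 0}, {"tx": 0, "ty": 0, "tz": 1, "wx": 0, "wy": 0, "wz": 0, "gripper": 0}, {"tx": 0, "ty": 0, "tz": 1, "wx": 0, "wy": 0, "wz": 0, "gripper": 0}]'

```text
time: 13.0
position: [0.5074, -0.1426, 0.0694]
tool_rot: [0.144, 3.138, -0.002]
ft_force: [-0.7, -0.1, 1.1]
grip_width: 0.006
grip_force: 0.6
```

>>> jog_arm --increments '[{"tx": 0, "ty": 0, "tz": 0.5, "wx": 0, "wy": 0, "wz": 0, "gripper": 0}, {"tx": 0, "ty": 0, "tz": 1, "wx": 0, "wy": 0, "wz": 0, "gripper": 0}, {"tx": 0, "ty": 0, "tz": 1, "wx": 0, "wy": 0, "wz": 0, "gripper": 0}, {"tx": 0, "ty": 0, "tz": 1, "wx": 0, "wy": 0, "wz": 0, "gripper": 0}, {"tx": 0, "ty": 0, "tz": 1, "wx": 0, "wy": 0, "wz": 0, "gripper": 0}]'

```text
time: 13.42
position: [0.5075, -0.1426, 0.0684]
tool_rot: [0.144, 3.138, -0.002]
ft_force: [-0.4, 0.1, 1.1]
grip_width: 0.009
grip_force: 0.6
```

>>> jog_arm --increments '[{"tx": 0, "ty": 0, "tz": 0.5, "wx": 0, "wy": 0, "wz": 0, "gripper": 0}, {"tx": 0, "ty": 0, "tz": 1, "wx": 0, "wy": 0, "wz": 0, "gripper": 0}, {"tx": 0, "ty": 0, "tz": 1, "wx": 0, "wy": 0, "wz": 0, "gripper": 0}, {"tx": 0, "ty": 0, "tz": 1, "wx": 0, "wy": 0, "wz": 0, "gripper": 0}, {"tx": 0, "ty": 0, "tz": 1, "wx": 0, "wy": 0, "wz": 0, "gripper": 0}]'

```text
time: 13.83
position: [0.5075, -0.1426, 0.0674]
tool_rot: [0.144, 3.138, -0.002]
ft_force: [-0.1, -0.9, 1.3]
grip_width: 0.008
grip_force: 0.6
```

>>> jog_arm --increments '[{"tx": 0, "ty": 0, "tz": 0.5, "wx": 0, "wy": 0, "wz": 0, "gripper": 0}, {"tx": 0, "ty": 0, "tz": 1, "wx": 0, "wy": 0, "wz": 0, "gripper": 0}, {"tx": 0, "ty": 0, "tz": 1, "wx": 0, "wy": 0, "wz": 0, "gripper": 0}, {"tx": 0, "ty": 0, "tz": 1, "wx": 0, "wy": 0, "wz": 0, "gripper": 0}, {"tx": 0, "ty": 0, "tz": 1, "wx": 0, "wy": 0, "wz": 0, "gripper": 0}]'

```text
time: 14.25
position: [0.5074, -0.1426, 0.0664]
tool_rot: [0.144, 3.138, -0.002]
ft_force: [0.1, 0.5, 1.4]
grip_width: 0.008
grip_force: 0.7
```

>>> jog_arm --increments '[{"tx": 0, "ty": 0, "tz": 0.5, "wx": 0, "wy": 0, "wz": 0, "gripper": 0}, {"tx": 0, "ty": 0, "tz": 1, "wx": 0, "wy": 0, "wz": 0, "gripper": 0}, {"tx": 0, "ty": 0, "tz": 1, "wx": 0, "wy": 0, "wz": 0, "gripper": 0}, {"tx": 0, "ty": 0, "tz": 1, "wx": 0, "wy": 0, "wz": 0, "gripper": 0}, {"tx": 0, "ty": 0, "tz": 1, "wx": 0, "wy": 0, "wz": 0, "gripper": 0}]'

```text
time: 14.67
position: [0.5073, -0.1426, 0.0654]
tool_rot: [0.144, 3.138, -0.002]
ft_force: [0.7, -0.4, 1.5]
grip_width: 0.004
grip_force: 0.7
```

>>> jog_arm --increments '[{"tx": 0, "ty": 0, "tz": 0.5, "wx": 0, "wy": 0, "wz": 0, "gripper": 0}, {"tx": 0, "ty": 0, "tz": 1, "wx": 0, "wy": 0, "wz": 0, "gripper": 0}, {"tx": 0, "ty": 0, "tz": 1, "wx": 0, "wy": 0, "wz": 0, "gripper": 0}, {"tx": 0, "ty": 0, "tz": 1, "wx": 0, "wy": 0, "wz": 0, "gripper": 0}, {"tx": 0, "ty": 0, "tz": 1, "wx": 0, "wy": 0, "wz": 0, "gripper": 0}]'

```text
time: 15.08
position: [0.5073, -0.1425, 0.0644]
tool_rot: [0.144, 3.138, -0.002]
ft_force: [0.4, 0.6, 1.7]
grip_width: 0.007
grip_force: 0.6
```

>>> jog_arm --increments '[{"tx": 0, "ty": 0, "tz": 0.5, "wx": 0, "wy": 0, "wz": 0, "gripper": 0}, {"tx": 0, "ty": 0, "tz": 1, "wx": 0, "wy": 0, "wz": 0, "gripper": 0}, {"tx": 0, "ty": 0, "tz": 1, "wx": 0, "wy": 0, "wz": 0, "gripper": 0}, {"tx": 0, "ty": 0, "tz": 1, "wx": 0, "wy": 0, "wz": 0, "gripper": 0}, {"tx": 0, "ty": 0, "tz": 1, "wx": 0, "wy": 0, "wz": 0, "gripper": 0}]'

```text
time: 15.5
position: [0.5073, -0.1426, 0.0634]
tool_rot: [0.144, 3.138, -0.002]
ft_force: [0.1, 1.5, 1.7]
grip_width: 0.01
grip_force: 0.7
```

>>> jog_arm --increments '[{"tx": 0, "ty": 0, "tz": 0.5, "wx": 0, "wy": 0, "wz": 0, "gripper": 0}, {"tx": 0, "ty": 0, "tz": 1, "wx": 0, "wy": 0, "wz": 0, "gripper": 0}, {"tx": 0, "ty": 0, "tz": 1, "wx": 0, "wy": 0, "wz": 0, "gripper": 0}, {"tx": 0, "ty": 0, "tz": 1, "wx": 0, "wy": 0, "wz": 0, "gripper": 0}, {"tx": 0, "ty": 0, "tz": 1, "wx": 0, "wy": 0, "wz": 0, "gripper": 0}]'

```text
time: 15.92
position: [0.5072, -0.1426, 0.0623]
tool_rot: [0.144, 3.138, -0.002]
ft_force: [0.7, 0.3, 1.3]
grip_width: 0.005
grip_force: 0.6
```

>>> jog_arm --increments '[{"tx": 0, "ty": 0, "tz": 0.5, "wx": 0, "wy": 0, "wz": 0, "gripper": 0}, {"tx": 0, "ty": 0, "tz": 1, "wx": 0, "wy": 0, "wz": 0, "gripper": 0}, {"tx": 0, "ty": 0, "tz": 1, "wx": 0, "wy": 0, "wz": 0, "gripper": 0}, {"tx": 0, "ty": 0, "tz": 1, "wx": 0, "wy": 0, "wz": 0, "gripper": 0}, {"tx": 0, "ty": 0, "tz": 1, "wx": 0, "wy": 0, "wz": 0, "gripper": 0}]'

```text
time: 16.33
position: [0.5075, -0.1426, 0.0616]
tool_rot: [0.144, 3.138, -0.002]
ft_force: [-0.1, -0.2, 5.0]
grip_width: 0.004
grip_force: 2.2
```

Stop felt at z ≈ 0.0618 (force jumps to 5 N). Next I'll back off slightly and slide forward to the lip, following the plate's slope.

>>> jog_arm --increments '[{"tx": 0, "ty": 0, "tz": -0.6, "wx": 0, "wy": 0, "wz": 0, "gripper": 0}, {"tx": 1, "ty": 0, "tz": -0.4, "wx": 0, "wy": 0, "wz": 0, "gripper": 0}, {"tx": 2, "ty": 0, "tz": -0.1, "wx": 0, "wy": 0, "wz": 0, "gripper": 0}, {"tx": 3, "ty": 0, "tz": 0.2, "wx": 0, "wy": 0, "wz": 0, "gripper": 0}, {"tx": 3, "ty": 0, "tz": 0.2, "wx": 0, "wy": 0, "wz": 0, "gripper": 0}]'

```text
time: 16.75
position: [0.504, -0.1425, 0.061]
tool_rot: [-0.144, -3.138, 0.002]
ft_force: [-0.0, 0.0, 1.7]
grip_width: 0.009
grip_force: 0.9
```

>>> jog_arm --increments '[{"tx": 0.5, "ty": 0, "tz": 0.1, "wx": 0, "wy": 0, "wz": 0, "gripper": 0}, {"tx": 1, "ty": 0, "tz": 0.25, "wx": 0, "wy": 0, "wz": 0, "gripper": 0}, {"tx": 2, "ty": 0, "tz": 0.5, "wx": 0, "wy": 0, "wz": 0, "gripper": 0}, {"tx": 2.5, "ty": 0, "tz": 0.6, "wx": 0, "wy": 0, "wz": 0, "gripper": 0}, {"tx": 2.5, "ty": 0, "tz": 0.6, "wx": 0, "wy": 0, "wz": 0, "gripper": 0}]'

```text
time: 17.17
position: [0.5014, -0.1421, 0.0604]
tool_rot: [-0.144, -3.138, 0.002]
ft_force: [0.2, -0.7, 1.6]
grip_width: 0.007
grip_force: 0.5
```

>>> jog_arm --increments '[{"tx": 0.5, "ty": 0, "tz": 0.1, "wx": 0, "wy": 0, "wz": 0, "gripper": 0}, {"tx": 1, "ty": 0, "tz": 0.25, "wx": 0, "wy": 0, "wz": 0, "gripper": 0}, {"tx": 1.5, "ty": 0, "tz": 0.4, "wx": 0, "wy": 0, "wz": 0, "gripper": 0}, {"tx": 2, "ty": 0, "tz": 0.5, "wx": 0, "wy": 0, "wz": 0, "gripper": 0}, {"tx": 2, "ty": 0, "tz": 0.5, "wx": 0, "wy": 0, "wz": 0, "gripper": 0}]'

```text
time: 17.58
position: [0.5, -0.1417, 0.0602]
tool_rot: [0.144, 3.137, -0.002]
ft_force: [0.4, 0.5, 1.9]
grip_width: 0.004
grip_force: 0.9
```

>>> jog_arm --increments '[{"tx": 0.5, "ty": 0, "tz": 0.1, "wx": 0, "wy": 0, "wz": 0, "gripper": 0}, {"tx": 1, "ty": 0, "tz": 0.2, "wx": 0, "wy": 0, "wz": 0, "gripper": 0}, {"tx": 1.5, "ty": 0, "tz": 0.2, "wx": 0, "wy": 0, "wz": 0, "gripper": 0}, {"tx": 2, "ty": 0, "tz": 0.2, "wx": 0, "wy": 0, "wz": 0, "gripper": 0}, {"tx": 2, "ty": 0, "tz": 0.2, "wx": 0, "wy": 0, "wz": 0, "gripper": 0}]'

```text
time: 18.0
position: [0.4981, -0.1413, 0.06]
tool_rot: [0.144, 3.137, -0.001]
ft_force: [1.0, 1.3, 2.7]
grip_width: 0.003
grip_force: 1.5
```

>>> jog_arm --increments '[{"tx": 0.5, "ty": 0, "tz": 0, "wx": 0, "wy": 0, "wz": 0, "gripper": 0}, {"tx": 1, "ty": 0, "tz": 0, "wx": 0, "wy": 0, "wz": 0, "gripper": 0}, {"tx": 1.5, "ty": 0, "tz": 0, "wx": 0, "wy": 0, "wz": 0, "gripper": 0}, {"tx": 2, "ty": 0, "tz": 0, "wx": 0, "wy": 0, "wz": 0, "gripper": 0}, {"tx": 2, "ty": 0, "tz": 0, "wx": 0, "wy": 0, "wz": 0, "gripper": 0}]'

```text
time: 18.42
position: [0.496, -0.1412, 0.06]
tool_rot: [0.144, 3.138, -0.001]
ft_force: [2.4, 3.2, 2.0]
grip_width: 0.007
grip_force: 2.1
```

```bash
python3 - <<'E'
from h import *
im=vision.get_image("wrist"); c=im["color"][190:340,220:420]; cv2.imwrite("pics/w4.png",cv2.resize(c,None,fx=4,fy=4,interpolation=2))
togo([.502,-.142,.10],3.051)
E
```

```text
t 18.47 mm [ -6.1  -0.2 -40. ] w [-0.001  0.001 -0.001] pos [ 0.496  -0.1412  0.06  ] F [2.6 2.4 2.2] q [ 1.17  0.37 -1.08  1.94  0.38  1.05  1.41]
```

View pics/w4.png

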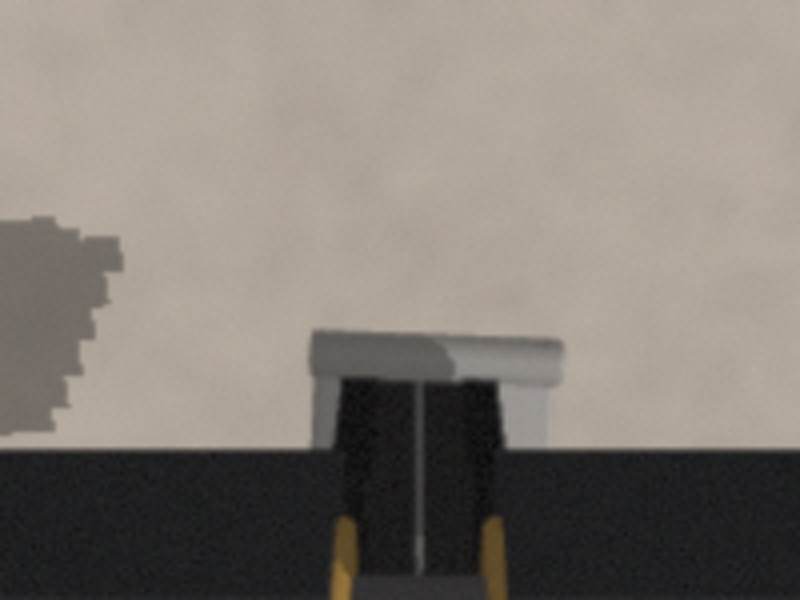

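The finger is now against the lip (lip line at crop v≈335–345), and that line is tilted by about 0.04 rad, so the gate has begun to turn. I'll follow the arc.

>>> jog_arm --increments '[{"tx": 0.8, "ty": 0.8, "tz": 0, "wx": 0, "wy": 0, "wz": 0.005, "gripper": 0}, {"tx": 1.6, "ty": 1.3, "tz": 0, "wx": 0, "wy": 0, "wz": 0.01, "gripper": 0}, {"tx": 3, "ty": 1.8, "tz": 0, "wx": 0, "wy": 0, "wz": 0.02, "gripper": 0}, {"tx": 4.5, "ty": 2.3, "tz": 0, "wx": 0, "wy": 0, "wz": 0.03, "gripper": 0}, {"tx": 4.5, "ty": 2.3, "tz": 0, "wx": 0, "wy": 0, "wz": 0.03, "gripper": 0}]'

```text
time: 18.88
position: [0.4911, -0.1389, 0.0599]
tool_rot: [-0.192, -3.136, 0.003]
ft_force: [1.4, 2.0, 3.2]
grip_width: 0.004
grip_force: 2.2
```

>>> jog_arm --increments '[{"tx": 3, "ty": 1.2, "tz": 0, "wx": 0, "wy": 0, "wz": 0.02, "gripper": 0}, {"tx": 6, "ty": 2.3, "tz": 0, "wx": 0, "wy": 0, "wz": 0.04, "gripper": 0}, {"tx": 9, "ty": 3.4, "tz": 0, "wx": 0, "wy": 0, "wz": 0.06, "gripper": 0}, {"tx": 12, "ty": 4.6, "tz": 0, "wx": 0, "wy": 0, "wz": 0.08, "gripper": 0}, {"tx": 15, "ty": 5.8, "tz": 0, "wx": 0, "wy": 0, "wz": 0.1, "gripper": 0}]'

```text
time: 19.3
position: [0.4768, -0.131, 0.0597]
tool_rot: [-0.351, -3.122, 0.002]
ft_force: [1.4, 1.6, 1.4]
grip_width: 0.007
grip_force: 1.7
```

```bash
python3 - <<'E'
from h import *
for q in(.1,.25,.3): 
    rx,ry=49.7,-153.; c,s=np.cos(q),np.sin(q); print(q,rx*(c-1)-ry*s, rx*s+ry*(c-1))
im=vision.get_image("wrist"); c=im["color"][190:390,120:520]; cv2.imwrite("pics/w5.png",cv2.resize(c,None,fx=2,fy=2,interpolation=2))
togo([.502,-.142,.10],3.051)
E
```

```text
0.1 15.026219761282592 5.726083519809409
0.25 36.30775312496105 17.052376253221148
0.3 42.994815128727566 21.52087143485086
t 19.35 mm [-27.7  -5.3 -40.4] w [-0.002 -0.001 -0.134] pos [ 0.4761 -0.1307  0.0596] F [0.8 2.  1.6] q [ 1.19  0.31 -1.09  1.99  0.32  1.03  1.3 ]
```

View pics/w5.png

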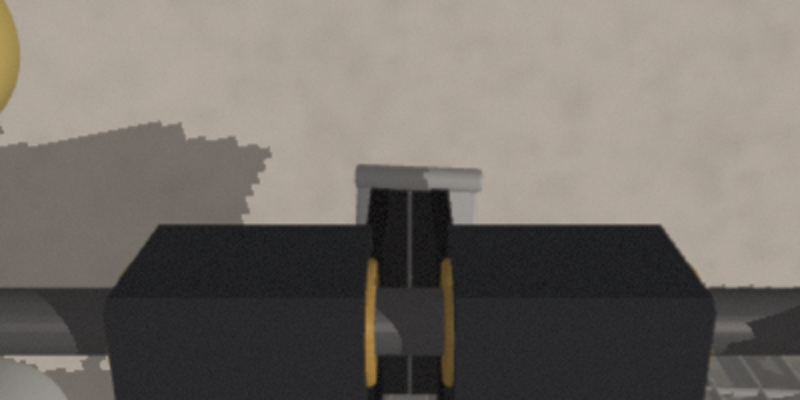

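>>> jog_arm --increments '[{"tx": 7.6, "ty": 2.7, "tz": 0, "wx": 0, "wy": 0, "wz": 0.05, "gripper": 0}, {"tx": 15, "ty": 5.7, "tz": 0, "wx": 0, "wy": 0, "wz": 0.1, "gripper": 0}, {"tx": 22.4, "ty": 9.1, "tz": 0, "wx": 0, "wy": 0, "wz": 0.15, "gripper": 0}, {"tx": 29.4, "ty": 12.9, "tz": 0, "wx": 0, "wy": 0, "wz": 0.2, "gripper": 0}, {"tx": 36.3, "ty": 17, "tz": 0, "wx": 0, "wy": 0, "wz": 0.25, "gripper": 0}]'

```text
time: 19.77
position: [0.4452, -0.1069, 0.0598]
tool_rot: [0.739, 3.053, -0.003]
ft_force: [1.6, 0.7, 0.9]
grip_width: 0.005
grip_force: 1.0
```

>>> jog_arm --increments '[{"tx": 7.6, "ty": 2.7, "tz": 0, "wx": 0, "wy": 0, "wz": 0.05, "gripper": 0}, {"tx": 15, "ty": 5.7, "tz": 0, "wx": 0, "wy": 0, "wz": 0.1, "gripper": 0}, {"tx": 22.4, "ty": 9.1, "tz": 0, "wx": 0, "wy": 0, "wz": 0.15, "gripper": 0}, {"tx": 29.4, "ty": 12.9, "tz": 0, "wx": 0, "wy": 0, "wz": 0.2, "gripper": 0}, {"tx": 36.3, "ty": 17, "tz": 0, "wx": 0, "wy": 0, "wz": 0.25, "gripper": 0}]'

```text
time: 20.18
position: [0.4207, -0.0755, 0.0598]
tool_rot: [1.114, 2.936, -0.003]
ft_force: [1.6, 1.2, 1.2]
grip_width: 0.006
grip_force: 0.9
```

>>> jog_arm --increments '[{"tx": 7.6, "ty": 2.7, "tz": 0, "wx": 0, "wy": 0, "wz": 0.05, "gripper": 0}, {"tx": 15, "ty": 5.7, "tz": 0, "wx": 0, "wy": 0, "wz": 0.1, "gripper": 0}, {"tx": 22.4, "ty": 9.1, "tz": 0, "wx": 0, "wy": 0, "wz": 0.15, "gripper": 0}, {"tx": 29.4, "ty": 12.9, "tz": 0, "wx": 0, "wy": 0, "wz": 0.2, "gripper": 0}, {"tx": 36.3, "ty": 17, "tz": 0, "wx": 0, "wy": 0, "wz": 0.25, "gripper": 0}]'

```text
time: 20.6
position: [0.4046, -0.0389, 0.0597]
tool_rot: [1.472, 2.774, -0.004]
ft_force: [1.8, -0.6, 1.2]
grip_width: 0.006
grip_force: 0.9
```

```bash
python3 - <<'E'
from h import *
togo([.502,-.142,.10],3.051)
E
```

```text
t 20.6 mm [-140.    22.7  -40. ] w [-0.003  0.001 -0.885] pos [ 0.4046 -0.0389  0.0597] F [ 1.8 -0.6  1.2] q [ 1.2  -0.02 -1.14  2.18 -0.02  0.97  0.66]
```

>>> jog_arm --increments '[{"tx": 7.6, "ty": 2.7, "tz": 0, "wx": 0, "wy": 0, "wz": 0.05, "gripper": 0}, {"tx": 15, "ty": 5.7, "tz": 0, "wx": 0, "wy": 0, "wz": 0.1, "gripper": 0}, {"tx": 22.4, "ty": 9.1, "tz": 0, "wx": 0, "wy": 0, "wz": 0.15, "gripper": 0}, {"tx": 29.4, "ty": 12.9, "tz": 0, "wx": 0, "wy": 0, "wz": 0.2, "gripper": 0}, {"tx": 36.3, "ty": 17, "tz": 0, "wx": 0, "wy": 0, "wz": 0.25, "gripper": 0}]'

```text
time: 21.02
position: [0.3981, 0.0006, 0.0596]
tool_rot: [1.806, 2.569, -0.004]
ft_force: [0.5, -0.1, 0.9]
grip_width: 0.001
grip_force: 0.9
```

>>> jog_arm --increments '[{"tx": 7.6, "ty": 2.7, "tz": 0, "wx": 0, "wy": 0, "wz": 0.05, "gripper": 0}, {"tx": 15, "ty": 5.7, "tz": 0, "wx": 0, "wy": 0, "wz": 0.1, "gripper": 0}, {"tx": 22.4, "ty": 9.1, "tz": 0, "wx": 0, "wy": 0, "wz": 0.15, "gripper": 0}, {"tx": 29.4, "ty": 12.9, "tz": 0, "wx": 0, "wy": 0, "wz": 0.2, "gripper": 0}, {"tx": 36.3, "ty": 17, "tz": 0, "wx": 0, "wy": 0, "wz": 0.25, "gripper": 0}]'

```text
time: 21.43
position: [0.4014, 0.0403, 0.0594]
tool_rot: [2.112, 2.324, -0.006]
ft_force: [-0.0, -0.6, 1.5]
grip_width: 0.005
grip_force: 0.9
```

```bash
python3 - <<'E'
from h import *
togo([.502,-.142,.10],3.051)
im=vision.get_image("top"); cv2.imwrite("pics/top3.png",im["color"])
E
```

```text
t 21.43 mm [-191.2   82.8  -40.1] w [-0.004  0.002 -1.385] pos [0.4014 0.0403 0.0594] F [-0.  -0.6  1.5] q [ 1.16 -0.04 -1.28  2.18 -0.04  0.97 -0.01]
```

>>> jog_arm --increments '[{"tx": 7.6, "ty": 2.7, "tz": 0, "wx": 0, "wy": 0, "wz": 0.05, "gripper": 0}, {"tx": 15, "ty": 5.7, "tz": 0, "wx": 0, "wy": 0, "wz": 0.1, "gripper": 0}, {"tx": 22.4, "ty": 9.1, "tz": 0, "wx": 0, "wy": 0, "wz": 0.15, "gripper": 0}, {"tx": 29.4, "ty": 12.9, "tz": 0, "wx": 0, "wy": 0, "wz": 0.2, "gripper": 0}, {"tx": 36.3, "ty": 17, "tz": 0, "wx": 0, "wy": 0, "wz": 0.25, "gripper": 0}]'

```text
time: 21.9
position: [0.4142, 0.0779, 0.059]
tool_rot: [2.385, 2.044, -0.007]
ft_force: [-1.5, 0.5, 0.7]
grip_width: 0.005
grip_force: 1.1
```

```bash
python3 - <<'E'
from h import *
togo([.502,-.142,.10],3.051)
im=vision.get_image("top"); im=vision.get_image("top"); c=im["color"]; cv2.imwrite("pics/top4.png",cv2.resize(c[130:330,250:450],None,fx=3,fy=3,interpolation=2))
for t in("gate","gate_edge","waste_tub"): print(t,[(np.round(x["bbox"]).tolist(),round(x["conf"],2)) for x in vision.spot_in("top",t)[:2]])
print(proj(im,cw((-.106,.108,.098))),[proj(im,cw((-.106-.186*np.sin(a),.108-.186*np.cos(a),.098))).round(1).tolist() for a in(1.5,1.57,1.65)])
E
```

```text
t 21.9 mm [-204.1  120.3  -40.6] w [-5.000e-03  1.000e-03 -1.634e+00] pos [0.4142 0.0779 0.059 ] F [-1.5  0.5  0.7] q [ 1.04  0.09 -1.3   2.14  0.11  0.98 -0.48]
gate [([336.0, 233.0, 349.0, 300.0], 0.76)]
gate_edge [([331.0, 235.0, 346.0, 303.0], 0.69)]
waste_tub [([197.0, 190.0, 260.0, 252.0], 0.95)]
[[337.3121321  233.82706497]] [[[337.8, 308.5]], [[332.5, 308.3]], [[326.5, 307.6]]]
```

View pics/top4.png

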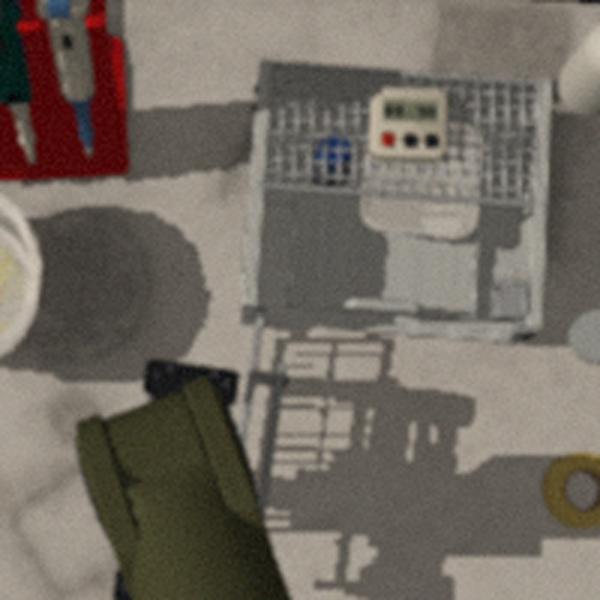

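The gate's top rail runs from crop (258,320) to (247,440), which puts it at about 1.61 rad, open past square. The handle bar shows at crop (345–418, 303). I'll nudge the gate a little further and then lift off.

>>> jog_arm --increments '[{"tx": 3, "ty": 1, "tz": 0, "wx": 0, "wy": 0, "wz": 0.02, "gripper": 0}, {"tx": 6.5, "ty": 2.2, "tz": 0, "wx": 0, "wy": 0, "wz": 0.04, "gripper": 0}, {"tx": 6.5, "ty": 2.2, "tz": 0, "wx": 0, "wy": 0, "wz": 0.04, "gripper": 0}, {"tx": 5, "ty": 2.2, "tz": -10, "wx": 0, "wy": 0, "wz": 0.04, "gripper": 0}, {"tx": 3, "ty": 2.2, "tz": -30, "wx": 0, "wy": 0, "wz": 0.04, "gripper": 0}]'

```text
time: 22.57
position: [0.416, 0.0812, 0.0881]
tool_rot: [-2.418, -1.999, 0.005]
ft_force: [-0.3, -0.7, 0.1]
grip_width: 0.005
grip_force: 0.0
```

>>> jog_arm --increments '[{"tx": 0, "ty": 0, "tz": -20, "wx": 0, "wy": 0, "wz": 0, "gripper": 0}, {"tx": 0, "ty": 0, "tz": -40, "wx": 0, "wy": 0, "wz": 0, "gripper": 0}, {"tx": 0, "ty": 0, "tz": -60, "wx": 0, "wy": 0, "wz": 0, "gripper": 0}, {"tx": 0, "ty": 0, "tz": -80, "wx": 0, "wy": 0, "wz": 0, "gripper": 0.5}, {"tx": 0, "ty": 0, "tz": -80, "wx": 0, "wy": 0, "wz": 0, "gripper": 0.5}]'

```text
time: 22.98
position: [0.4205, 0.081, 0.1728]
tool_rot: [2.417, 1.995, 0.004]
ft_force: [-0.2, 1.1, 0.4]
grip_width: 0.089
grip_force: 0.0
```

```bash
python3 - <<'E'
from h import *
im=vision.get_image("top"); im=vision.get_image("top")
C,S=np.cos(CAGE[2]),np.sin(CAGE[2])
for u in(345,418):
    p=atz(im,(250+u/3,130+303/3),.062); d=p-np.r_[CAGE[:2],0]; print(p.round(4),"cage",(C*d[0]+S*d[1]).round(4),(-S*d[0]+C*d[1]).round(4))
print("pred",cw((-.085,0,.057)))
h=cw((-.085,0,.16)); togo(h,1.48)
for t in("tray_handle","gate"): print(t,[(np.round(x["bbox"]).tolist(),round(x["conf"],2)) for x in vision.spot_in("top",t)[:2]])
E
```

```text
[ 0.571  -0.0669  0.062 ] cage -0.0877 0.0358
[ 0.5697 -0.13    0.062 ] cage -0.0833 -0.0271
pred [ 0.57044862 -0.10280953  0.057     ]
t 23.08 mm [-151.6  184.1   10.6] w [ 0.002  0.003 -0.1  ] pos [0.4185 0.081  0.1698] F [ 0.3  0.3 -0.5] q [ 1.05 -0.23 -1.15  2.01 -0.22  1.23 -0.21]
tray_handle [([348.0, 172.0, 410.0, 237.0], 0.82)]
gate [([331.0, 232.0, 349.0, 312.0], 0.76)]
```

>>> jog_arm --increments '[{"tx": -31, "ty": 37, "tz": 0, "wx": 0, "wy": 0, "wz": -0.02, "gripper": 0.5}, {"tx": -51, "ty": 62, "tz": 0, "wx": 0, "wy": 0, "wz": -0.04, "gripper": 0.5}, {"tx": -76, "ty": 92, "tz": 0, "wx": 0, "wy": 0, "wz": -0.06, "gripper": 0.5}, {"tx": -101, "ty": 122, "tz": 0, "wx": 0, "wy": 0, "wz": -0.08, "gripper": 0.5}, {"tx": -122, "ty": 147, "tz": 0, "wx": 0, "wy": 0, "wz": -0.1, "gripper": 0.5}]'

```text
time: 23.6
position: [0.5399, -0.0689, 0.1675]
tool_rot: [-2.319, -2.116, 0.001]
ft_force: [0.2, 0.2, 0.8]
grip_width: 0.494
grip_force: 0.0
```

```bash
python3 - <<'E'
from h import *
togo([.5704,-.101,.12],1.48)
E
```

```text
t 23.6 mm [-29.3  33.4  47.4] w [-0.002 -0.001 -0.001] pos [ 0.5399 -0.0689  0.1675] F [0.2 0.2 0.8] q [ 1.07  0.32 -1.16  1.76  0.31  1.27 -0.25]
```

>>> jog_arm --increments '[{"tx": -15, "ty": 17, "tz": 10, "wx": 0, "wy": 0, "wz": 0, "gripper": 0.5}, {"tx": -29, "ty": 33, "tz": 20, "wx": 0, "wy": 0, "wz": 0, "gripper": 0.5}, {"tx": -29, "ty": 33, "tz": 40, "wx": 0, "wy": 0, "wz": 0, "gripper": 0.5}, {"tx": -29, "ty": 33, "tz": 60, "wx": 0, "wy": 0, "wz": 0, "gripper": 0.5}, {"tx": -29, "ty": 33, "tz": 70, "wx": 0, "wy": 0, "wz": 0, "gripper": 0.5}]'

```text
time: 24.02
position: [0.5674, -0.0976, 0.0959]
tool_rot: [-2.316, -2.115, 0.004]
ft_force: [-0.8, -1.2, 0.1]
grip_width: 0.499
grip_force: 0.0
```

```bash
python3 - <<'E'
from h import *
vision.get_image("wrist"); im=vision.get_image("wrist")
print([(np.round(x["bbox"]).tolist(),round(x["conf"],2)) for x in vision.spot_in("wrist","tray_handle")[:3]])
for d in(-.025,0,.025): print(proj(im,cw((-.085,d,.062))).round(1))
togo([.5704,-.101,.045],1.48)
E
```

```text
[([326.0, 129.0, 640.0, 333.0], 0.62), ([1.0, 24.0, 306.0, 131.0], 0.45), ([4.0, 6.0, 639.0, 411.0], 0.26)]
[[331.7 323.2]]
[[332.  284.5]]
[[332.4 243. ]]
t 24.17 mm [-3.5  2.2 53.8] w [-0.002  0.     0.001] pos [ 0.5686 -0.0973  0.0988] F [ 0.6 -0.3 -0.1] q [ 0.98  0.47 -1.06  1.75  0.44  1.18 -0.3 ]
```

>>> jog_arm --increments '[{"tx": -3, "ty": 2, "tz": 0, "wx": 0, "wy": 0, "wz": 0, "gripper": 0.36}, {"tx": -3, "ty": 2, "tz": 10, "wx": 0, "wy": 0, "wz": 0, "gripper": 0.36}, {"tx": -3, "ty": 2, "tz": 20, "wx": 0, "wy": 0, "wz": 0, "gripper": 0.36}, {"tx": -3, "ty": 2, "tz": 27, "wx": 0, "wy": 0, "wz": 0, "gripper": 0.36}, {"tx": -3, "ty": 2, "tz": 32, "wx": 0, "wy": 0, "wz": 0, "gripper": 0.36}]'

```text
time: 24.58
position: [0.5707, -0.1012, 0.0667]
tool_rot: [2.32, 2.118, -0.002]
ft_force: [-0.8, 0.7, 0.2]
grip_width: 0.366
grip_force: 0.0
```

>>> jog_arm --increments '[{"tx": 0, "ty": 0, "tz": 4, "wx": 0, "wy": 0, "wz": 0, "gripper": 0.36}, {"tx": 0, "ty": 0, "tz": 8, "wx": 0, "wy": 0, "wz": 0, "gripper": 0.36}, {"tx": 0, "ty": 0, "tz": 13, "wx": 0, "wy": 0, "wz": 0, "gripper": 0.36}, {"tx": 0, "ty": 0, "tz": 18, "wx": 0, "wy": 0, "wz": 0, "gripper": 0.36}, {"tx": 0, "ty": 0, "tz": 21, "wx": 0, "wy": 0, "wz": 0, "gripper": 0.36}]'

```text
time: 25.0
position: [0.5711, -0.1011, 0.0462]
tool_rot: [2.32, 2.118, -0.002]
ft_force: [-0.2, -0.4, 0.5]
grip_width: 0.361
grip_force: 0.0
```

Straddling the bar with no contact. Now I'll grip it gently.

>>> jog_arm --increments '[{"tx": 0, "ty": 0, "tz": 0, "wx": 0, "wy": 0, "wz": 0, "gripper": 0}, {"tx": 0, "ty": 0, "tz": 0, "wx": 0, "wy": 0, "wz": 0, "gripper": 0}, {"tx": 0, "ty": 0, "tz": 0, "wx": 0, "wy": 0, "wz": 0, "gripper": 0}, {"tx": 0, "ty": 0, "tz": 0, "wx": 0, "wy": 0, "wz": 0, "gripper": 0}, {"tx": 0, "ty": 0, "tz": 0, "wx": 0, "wy": 0, "wz": 0, "gripper": 0}]' --grip_force 8

```text
time: 25.42
position: [0.5716, -0.1012, 0.0472]
tool_rot: [2.319, 2.117, -0.001]
ft_force: [0.1, 0.9, 1.3]
grip_width: 0.105
grip_force: 8.0
```

```bash
python3 - <<'E'
from h import *
s=ctrl.get_state();print(s["grip_width"],s["grip_force"],s["ft_force"]); togo(np.array(s["position"])+.11*np.array([-np.cos(CAGE[2]),-np.sin(CAGE[2]),0]),1.48)
E
```

```text
0.10472693561767117 8.000084012746811 [0.0624361  0.91285223 1.34403151]
t 25.42 mm [-1.0e-01 -1.1e+02 -1.0e-01] w [ 0.001  0.001 -0.   ] pos [ 0.5716 -0.1012  0.0472] F [0.1 0.9 1.3] q [ 0.94  0.53 -1.01  1.79  0.5   1.1  -0.33]
```

>>> jog_arm --increments '[{"tx": 0, "ty": -1, "tz": 0, "wx": 0, "wy": 0, "wz": 0, "gripper": 0}, {"tx": 0, "ty": -3, "tz": 0, "wx": 0, "wy": 0, "wz": 0, "gripper": 0}, {"tx": 0, "ty": -6, "tz": 0, "wx": 0, "wy": 0, "wz": 0, "gripper": 0}, {"tx": 0, "ty": -10, "tz": 0, "wx": 0, "wy": 0, "wz": 0, "gripper": 0}, {"tx": 0, "ty": -14, "tz": 0, "wx": 0, "wy": 0, "wz": 0, "gripper": 0}]'

```text
time: 25.83
position: [0.5574, -0.0998, 0.0472]
tool_rot: [2.319, 2.117, -0.0]
ft_force: [1.9, 0.0, 1.9]
grip_width: 0.113
grip_force: 8.0
```

>>> jog_arm --increments '[{"tx": 0, "ty": -4, "tz": 0, "wx": 0, "wy": 0, "wz": 0, "gripper": 0}, {"tx": 0, "ty": -9, "tz": 0, "wx": 0, "wy": 0, "wz": 0, "gripper": 0}, {"tx": 0, "ty": -14, "tz": 0, "wx": 0, "wy": 0, "wz": 0, "gripper": 0}, {"tx": 0, "ty": -19, "tz": 0, "wx": 0, "wy": 0, "wz": 0, "gripper": 0}, {"tx": 0, "ty": -24, "tz": 0, "wx": 0, "wy": 0, "wz": 0, "gripper": 0}]'

```text
time: 26.25
position: [0.5332, -0.0975, 0.0471]
tool_rot: [2.319, 2.117, -0.0]
ft_force: [0.9, 1.7, 2.8]
grip_width: 0.111
grip_force: 8.0
```

>>> jog_arm --increments '[{"tx": 0, "ty": -5, "tz": 0, "wx": 0, "wy": 0, "wz": 0, "gripper": 0}, {"tx": 0, "ty": -10, "tz": 0, "wx": 0, "wy": 0, "wz": 0, "gripper": 0}, {"tx": 0, "ty": -15, "tz": 0, "wx": 0, "wy": 0, "wz": 0, "gripper": 0}, {"tx": 0, "ty": -20, "tz": 0, "wx": 0, "wy": 0, "wz": 0, "gripper": 0}, {"tx": 0, "ty": -25, "tz": 0, "wx": 0, "wy": 0, "wz": 0, "gripper": 0}]'

```text
time: 26.67
position: [0.5084, -0.0951, 0.0471]
tool_rot: [2.319, 2.117, -0.0]
ft_force: [2.1, 2.1, 4.7]
grip_width: 0.111
grip_force: 8.0
```

>>> jog_arm --increments '[{"tx": 0, "ty": -5, "tz": 0, "wx": 0, "wy": 0, "wz": 0, "gripper": 0}, {"tx": 0, "ty": -10, "tz": 0, "wx": 0, "wy": 0, "wz": 0, "gripper": 0}, {"tx": 0, "ty": -15, "tz": 0, "wx": 0, "wy": 0, "wz": 0, "gripper": 0}, {"tx": 0, "ty": -20, "tz": 0, "wx": 0, "wy": 0, "wz": 0, "gripper": 0}, {"tx": 0, "ty": -25, "tz": 0, "wx": 0, "wy": 0, "wz": 0, "gripper": 0}]'

```text
time: 27.08
position: [0.4836, -0.0927, 0.0471]
tool_rot: [2.319, 2.117, 0.0]
ft_force: [1.4, 1.5, 6.1]
grip_width: 0.112
grip_force: 8.0
```

>>> jog_arm --increments '[{"tx": 0, "ty": -5, "tz": 0, "wx": 0, "wy": 0, "wz": 0, "gripper": 0}, {"tx": 0, "ty": -9, "tz": 0, "wx": 0, "wy": 0, "wz": 0, "gripper": 0}, {"tx": 0, "ty": -13, "tz": 0, "wx": 0, "wy": 0, "wz": 0, "gripper": 0}, {"tx": 0, "ty": -16, "tz": 0, "wx": 0, "wy": 0, "wz": 0, "gripper": 0}, {"tx": 0, "ty": -18, "tz": 0, "wx": 0, "wy": 0, "wz": 0, "gripper": 0}]'

```text
time: 27.5
position: [0.4656, -0.091, 0.047]
tool_rot: [2.319, 2.117, -0.0]
ft_force: [2.0, 2.8, 5.7]
grip_width: 0.115
grip_force: 8.0
```

>>> jog_arm --increments '[{"tx": 0, "ty": -1, "tz": 0, "wx": 0, "wy": 0, "wz": 0, "gripper": 0}, {"tx": 0, "ty": -2, "tz": 0, "wx": 0, "wy": 0, "wz": 0, "gripper": 0}, {"tx": 0, "ty": -3, "tz": 0, "wx": 0, "wy": 0, "wz": 0, "gripper": 0}, {"tx": 0, "ty": -3.5, "tz": 0, "wx": 0, "wy": 0, "wz": 0, "gripper": 0}, {"tx": 0, "ty": -3.5, "tz": 0, "wx": 0, "wy": 0, "wz": 0, "gripper": 0}]'

```text
time: 27.92
position: [0.4643, -0.0909, 0.0471]
tool_rot: [2.317, 2.115, 0.006]
ft_force: [6.7, 2.2, -1.1]
grip_width: 0.111
grip_force: 8.0
```

>>> jog_arm --increments '[{"tx": 0, "ty": -0.5, "tz": 0, "wx": 0, "wy": 0, "wz": 0, "gripper": 0}, {"tx": 0, "ty": -1, "tz": 0, "wx": 0, "wy": 0, "wz": 0, "gripper": 0}, {"tx": 0, "ty": -1, "tz": 0, "wx": 0, "wy": 0, "wz": 0, "gripper": 0}, {"tx": 0, "ty": -1, "tz": 0, "wx": 0, "wy": 0, "wz": 0, "gripper": 0}, {"tx": 0, "ty": -1, "tz": 0, "wx": 0, "wy": 0, "wz": 0, "gripper": 0}]'

```text
time: 28.33
position: [0.4642, -0.0909, 0.0472]
tool_rot: [2.316, 2.115, 0.008]
ft_force: [10.1, 0.9, -4.9]
grip_width: 0.113
grip_force: 8.0
```

The tray is at its stop. I'll relax, release and lift away.

>>> jog_arm --increments '[{"tx": 0, "ty": 1.5, "tz": 0, "wx": 0, "wy": 0, "wz": 0, "gripper": 0}, {"tx": 0, "ty": 3, "tz": 0, "wx": 0, "wy": 0, "wz": 0, "gripper": 0.05}, {"tx": 0, "ty": 3, "tz": 0, "wx": 0, "wy": 0, "wz": 0, "gripper": 0.36}, {"tx": 0, "ty": 3, "tz": 0, "wx": 0, "wy": 0, "wz": 0, "gripper": 0.36}, {"tx": 0, "ty": 3, "tz": 0, "wx": 0, "wy": 0, "wz": 0, "gripper": 0.36}]'

```text
time: 28.75
position: [0.4626, -0.0919, 0.0459]
tool_rot: [-2.32, -2.117, 0.005]
ft_force: [0.4, 0.4, 0.1]
grip_width: 0.257
grip_force: 0.0
```

>>> jog_arm --increments '[{"tx": 0, "ty": 0, "tz": 0, "wx": 0, "wy": 0, "wz": 0, "gripper": 0.36}, {"tx": 0, "ty": 0, "tz": -10, "wx": 0, "wy": 0, "wz": 0, "gripper": 0.36}, {"tx": 0, "ty": 0, "tz": -30, "wx": 0, "wy": 0, "wz": 0, "gripper": 0.36}, {"tx": 0, "ty": 0, "tz": -55, "wx": 0, "wy": 0, "wz": 0, "gripper": 0.36}, {"tx": 0, "ty": 0, "tz": -80, "wx": 0, "wy": 0, "wz": 0, "gripper": 0.36}]'

```text
time: 29.17
position: [0.4636, -0.0907, 0.1277]
tool_rot: [-2.319, -2.119, 0.002]
ft_force: [0.6, -0.0, 0.5]
grip_width: 0.355
grip_force: 0.0
```

>>> jog_arm --increments '[{"tx": 0, "ty": 0, "tz": -30, "wx": 0, "wy": 0, "wz": 0, "gripper": 0.36}, {"tx": 0, "ty": 0, "tz": -60, "wx": 0, "wy": 0, "wz": 0, "gripper": 0.36}, {"tx": 0, "ty": 0, "tz": -90, "wx": 0, "wy": 0, "wz": 0, "gripper": 0.36}, {"tx": 0, "ty": 0, "tz": -120, "wx": 0, "wy": 0, "wz": 0, "gripper": 0.36}, {"tx": 0, "ty": 0, "tz": -120, "wx": 0, "wy": 0, "wz": 0, "gripper": 0.36}]'

```text
time: 29.58
position: [0.4673, -0.0914, 0.2523]
tool_rot: [2.312, 2.111, 0.001]
ft_force: [1.4, -0.2, 0.0]
grip_width: 0.362
grip_force: 0.0
```

```bash
python3 - <<'E'
from h import *
s=ctrl.get_state();print(s["time"],s["position"],s["ft_force"])
vision.get_image("top");im=vision.get_image("top"); sc=vision.get_image("scene")
a=cv2.resize(im["color"][130:330,290:490],(400,400),interpolation=2); b=cv2.resize(sc["color"][140:280,270:410],(400,400),interpolation=2)
cv2.imwrite("pics/end.png",np.hstack([a,b]))
for t in("bottle","timer","gate","beaker"): print(t,[(np.round(x["bbox"]).tolist(),round(x["conf"],2)) for x in vision.spot_in("top",t)[:2]])
print([proj(im,cw((-.106-.186*np.sin(q),.108-.186*np.cos(q),.098))).round(1).tolist() for q in(1.5,1.57,1.65)])
E
```

```text
29.5833 [ 0.46726116 -0.0914108   0.25232976] [ 1.40744089 -0.24740119  0.00955526]
bottle [([348.0, 216.0, 364.0, 230.0], 0.51)]
timer [([375.0, 158.0, 396.0, 187.0], 0.9)]
gate [([305.0, 237.0, 349.0, 316.0], 0.84), ([301.0, 150.0, 435.0, 314.0], 0.68)]
beaker []
[[[337.8, 308.5]], [[332.5, 308.3]], [[326.5, 307.6]]]
```

View pics/end.png

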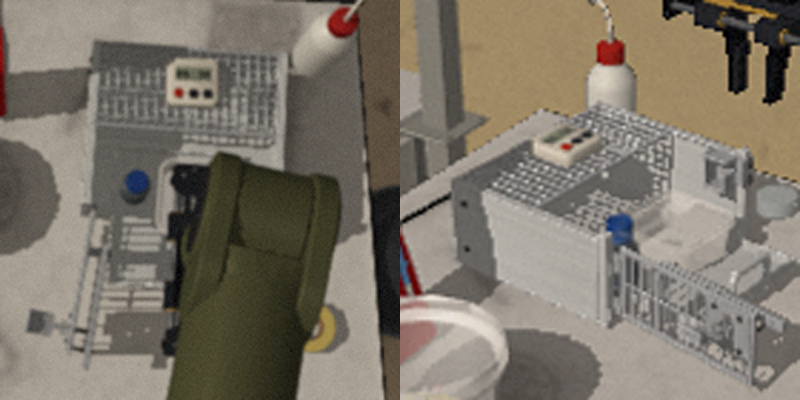

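The top view (left half) shows the gate open at about 1.65 rad, the tray drawn out, and the bottle upright with its blue cap at (137,185). The timer and tape are where they were, and the arm is clear.

```bash
python3 -c "
from bench import ctrl; print(ctrl.close_job())"
```

```text
the job is handed in; nothing more can be done
None
```

The job is handed in: gate open to about 1.65 rad, tray at its stop and bottle upright on it, with one blemish – an early wrong-way turn of the gripper hit joint limits (readings 1–2 mrad past range) and showed about 50 N at the wrist for an undetermined reason, which may count against the 40 N or joint-range rule.

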